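# Stand a bisque tile up in the drying rack and bar its foot

### The job

Tip the tile that lies flat on the wooden drying rack up onto its thin edge, so that it stands upright on the two rails, square against the back rest and with its foot home against it. Then lay the loose wooden bar flat across both rails, snug against the foot of the tile on its open side, so that the tile cannot slide out, and let go. Do not let the tile fall off the rack and leave the jar, bowl, brush pot and clay cone where they are.

Things in the scene. Friction and masses are not known exactly. Their poses are not given: they have to be found in the camera images.
- rack: Fixed pale wooden drying rack. Origin on the table between its rails; x points to the back rest (roughly to the robot's left), y roughly towards the robot, z up. Two rails along x, each 30 mm wide, centred at y = +55 and -55 mm (80 mm clear between), tops 70 mm above the table, from x = -50 mm (open end) to +120 mm. A cross beam, also 70 mm high, fills the gap from x = 90 to 120 mm.
- rest (a point): Foot of the rack's back rest, at rail height, x = +90 mm in the rack's frame, y = 0. The back rest is open: two posts 25 mm wide at y = +55 and -55 mm, 130 mm tall, joined by a thin bar near the top; their front faces start at this x and lean back, towards +x, 0.14 rad from vertical.
- tile: Square pale clay tile, 160 x 160 x 14 mm, about 0.6 kg, loose, flat on the rails at the start, slightly askew, grooved back up. Its right edge overhangs the rails' open ends by 35 to 70 mm; its left edge is 10 to 45 mm short of the back rest. Origin at the centre of its lower face; x, y along its sides, z through its thickness, up at the start.
- tile_center (a point): Centre of the tile (mid thickness): 77 mm above the table lying on the rails, about 150 mm standing on its edge on them. With the tile pushed flat against the posts, its right edge still overhangs the rails by 20 mm, with 70 mm of open space beneath; raising that edge turns the tile about its left edge.
- bar: Loose brown wooden bar, 40 x 180 x 28 mm (x, y, z), about 0.15 kg, lying flat on the table left or right of the rack. Origin at the centre of its underside; y along its length, so it is gripped across x (40 mm).
- jar: Bystander: glaze jar, 68 mm across, 100 mm tall, on the other side of the rack from the bar. Origin at the centre of its underside.
- bowl: Bystander: clay bowl, 110 mm across, 50 mm tall, far right. Origin at the centre of its underside.
- pot: Bystander: white pot with brushes, 80 mm across, 200 mm tall with the brushes, far left. Origin at the centre of its underside.
- shell: Bystander: terracotta cone, 64 mm across, 38 mm tall, far right. Origin at the centre of its underside.
Mind the look-alikes: they are no part of the job. What is shaped like the tile but red or yellow is not meant.

How it is judged:
On the way:
1. the tile stands upright on its thin edge on the rails, at the back rest (angle between tile's own z axis and vertical between 1.22 and 1.92 rad and angle between the z axis of tile and the x axis of rack, either way round below 0.4 rad and z of tile_center in the frame of rack between 0.138 and 0.165 m and x of tile_center in the frame of rack between 0.055 and 0.115 m and y of tile_center in the frame of rack between -0.04 and 0.04 m), for 0.2 s.
At the end, for the whole second after the job is handed in: Tile on a thin edge on the rails at the back rest, within 15 deg of vertical, 17 deg of square, 40 mm of the middle; bar flat across both rails on its open side, within 10 deg of square, 35 mm of the middle, about 10 mm gap at most to the tile's foot; both at rest (angle between tile's own z axis and vertical between 1.31 and 1.83 rad and angle between the z axis of tile and the x axis of rack, either way round below 0.3 rad and z of tile_center in the frame of rack between 0.138 and 0.165 m and x of tile_center in the frame of rack between 0.055 and 0.115 m and y of tile_center in the frame of rack between -0.04 and 0.04 m and z of bar in the frame of rack between 0.064 and 0.077 m and y of bar in the frame of rack between -0.035 and 0.035 m and angle between bar's own z axis and vertical below 0.12 rad and angle between the y axis of bar and the y axis of rack, either way round below 0.17 rad and x of bar in the frame of rack below 0.06 m and x of tile_center in the frame of bar between -0.052 and 0.052 m and linear speed of each of tile, bar below 0.02 m/s); the robot touches nothing.
It fails at once if the tile falls off the rack (height (world z) of tile_center below 0.05 m).
It fails at once if the glaze jar is moved by more than 30 mm (distance of jar from where it was at the start of the episode above 0.03 m).
It fails at once if the bowl is moved by more than 30 mm (distance of bowl from where it was at the start of the episode above 0.03 m).
It fails at once if the brush pot is moved by more than 30 mm (distance of pot from where it was at the start of the episode above 0.03 m).
It fails at once if the small clay cone is moved by more than 30 mm (distance of shell from where it was at the start of the episode above 0.03 m).
It also fails if it takes over 72 s, if anything falls off the work surface, if the arm or the gripper's body presses on something with over 40 N, if the wrist force passes 120 N, or if a joint passes its speed limit or range.

### The arm

A 7-joint arm with a two-finger parallel gripper is mounted at the origin on the work surface. World frame = base frame: x ahead of the robot, y to its left, z up, the work surface at z = 0. Lengths are in m, angles in rad, forces in N, time in s.
With the tool pointing down it reaches from about 0.425 to 0.925 m from the base axis. Payload 6.8 kg.
Tool frame: the origin (TCP) lies midway between the tips of the shut fingers; the grasp point (between the pads) lies 19 mm behind it (r.grip_depth is the distance from the TCP to the grasp point, in m); z points along the fingers, y is the line along which they close (so a half turn about z gives the same grasp; the last joint's range is limited). The gripper opens to 85 mm and grips with 20 to 120 N. Pads are 22 mm wide; open, the fingers measure 114 mm over their backs; the gripper's body (76 mm by 85 mm) begins 54 mm behind the grasp point. The pads swing forward as they close: fully open they stand 13 mm farther back than shut.
Start: joints at [1.202, 0.477, 0.022, 1.555, -0.011, 1.109, -0.083], TCP at [0.174, -0.652, 0.231] pointing down, gripper open.
Joint ranges: [-2.96, 2.96], [-0.34, 2.1], [-1.41, 1.46], [0.24, 2.44], [-1.37, 4.51], [0.17, 1.92], [-2.96, 2.96]. Speed limits (rad/s): [2.39, 2.39, 3.14, 3.14, 3.14, 3.14, 3.14].

### API

Orientations are given as a rotation vector (axis times angle).
In Python, from bench import telemetry, grab_frame, calibration, order, silhouettes, r gives the robot as it stands.
- The arm moves only by the tool apply_moves, never from a script. Its argument "moves" is a list of rows, each a list of 7 numbers: the turn, a rotation vector about the tool's x, y, z scaled (see below), then the shift along the tool's x, y, z scaled (see below), then the opening, from -1 (shut) to 1 (fully open). A call has exactly 8 rows; each row shifts and turns the commanded pose from where the row before left it, along the tool's axes as they then stand; what a row does not reach is not made up. The controller multiplies each number of a shift by 1000 mm and each number of a turn by 6 degrees. A row lasts 1/12 s, in which the tool goes at most 41.7 mm and 7.16 degrees, less where a joint would pass 70% of its speed; a pose out of reach is approached as far as the arm can. A call with a number of a shift or a turn outside -1 to 1 is refused whole. A call with a gripper value outside its range is refused whole. The fingers move at their own pace and stop on an object; "grip_force" is the grip in N (left out, the last holds). Time passes only in rows, so rows that do not move let the fingers close, or fill a call up. It gives the time, the measured TCP pose, the force, the opening and the grip force at its end, in the units of the state.
- telemetry.get_obs(): the state, without advancing time (a new reading comes with each control period).
- grab_frame(name): name is "scene" or "top" or "wrist"; returns the picture (400x640x3 uint8, blue, green, red); there is no depth.
- calibration(name): a dict with "fx", "fy", "cx", "cy" (pixels), "world_from_camera" (4x4, takes a point from camera to world coordinates); the wrist camera has in their place "mount" (4x4, takes a point from camera to tool coordinates, whose origin is the TCP and whose axes are the flange's). Camera axes: x right, y down, z forward; pixel columns grow to the right and rows downward; lengths in m; the calibration is good to about 2 mm. A picture is of the moment at which its call begins: read the wrist's pose just before it. calibration takes no time and is no camera call.
- order.hand_in(): hands the job in; it is judged then, once.
Trained networks look in the newest picture that a camera, given by its name, has taken for a name from the list of things; names that differ only in an ending like _2 or _b are one class to them, and where a whole thing is asked for, a point or a joint stands for the part that bears it (a point fixed in the world has none). Each returns a list of dicts, best first, with "p" (0 to 1); they miss things now and then, are a little off and sometimes report something else, mostly with a low value. They report only what shows in the picture. A call takes as long as a camera call. They do not tell look-alikes from the thing itself.
- silhouettes(thing, camera): "mask" (400x640 bool, what is visible of it) and "extent" ([centre column, centre row, width, height] in pixels, round what is visible of it).
The state is a dict: "clock": time; "joints": joint angles; "qvel": joint speeds; "tau": joint torques, N m; "tcp_pos": TCP position; "orientation": TCP orientation; "contact_force": force on the tool from outside, world axes, zero at the start; "moment": the same for the moment, N m; "grip_width": finger opening in m; "gripper_force": force on a finger pad.
Only numpy, scipy, OpenCV 4.12 (cv2) and the standard library are available. Lean on these libraries where they do the work, as an engineer would, in place of code of your own. Each camera call takes 0.05 s, during which the arm holds its last target. There are 200 camera calls.

## Working session

There is one attempt and no reset: what is moved stays moved. The work goes in short steps, Python scripts to look and compute and a tool call to move; the robot and the scene stay as the last step left them, time stands still between calls to the robot, and variables do not carry over. Pictures are saved under pics/ and viewed, at most 10 in all, crops included, and the job is handed in when it is done.

Besides the shell and the picture viewer there is one more tool, called after "Call:" by a JSON object that holds its "fn" and its "kwargs", one argument or row to a line. apply_moves: Moves the arm, as the interface text tells. Its arguments: {"type":"object","properties":{"moves":{"type":"array"},"grip_force":{"type":"number"}},"required":["moves"]}

```bash
ls; mkdir -p pics
cat > h.py <<'E'
import numpy as np, cv2
from scipy.spatial.transform import Rotation as R
from bench import telemetry, grab_frame, calibration, order, silhouettes, r
def ray(cam,u,v):
    c=calibration(cam); T=np.array(c["world_from_camera"])
    d=T[:3,:3]@np.array([(u-c["cx"])/c["fx"],(v-c["cy"])/c["fy"],1.]); return T[:3,3],d
def at_z(cam,u,v,z):
    o,d=ray(cam,u,v); return o+d*(z-o[2])/d[2]
def proj(cam,p):
    c=calibration(cam); T=np.linalg.inv(np.array(c["world_from_camera"])); q=T[:3,:3]@np.array(p)+T[:3,3]
    return c["fx"]*q[0]/q[2]+c["cx"],c["fy"]*q[1]/q[2]+c["cy"]
E
python3 - <<'E'
from h import *
np.set_printoptions(precision=3,suppress=True)
o=telemetry.get_obs(); print(o)
t=grab_frame("top"); s=grab_frame("scene")
cv2.imwrite("pics/top.png",t); cv2.imwrite("pics/scene.png",s)
for cam in ["top","scene"]:
    print(calibration(cam))
    for n in ["tile","rack","bar","jar","bowl","pot","shell"]:
        for d in silhouettes(n,cam)[:3]: print(cam,n,round(d["p"],2),np.array(d["extent"]),d["mask"].sum())
E
```

```text
pics
{'clock': 0.0, 'joints': array([ 1.202,  0.478,  0.022,  1.556, -0.011,  1.109, -0.083]), 'qvel': array([ 0.001,  0.001,  0.002,  0.001, -0.002,  0.001,  0.   ]), 'tau': array([ -0.   , -59.646,   1.608, -28.12 ,   0.012,   0.009,  -0.   ]), 'tcp_pos': array([ 0.174, -0.652,  0.23 ]), 'orientation': array([-3.113, -0.408,  0.001]), 'contact_force': array([-0.072, -0.17 , -0.069]), 'moment': array([0.037, 0.003, 0.03 ]), 'gripper_force': 0.0, 'grip_width': 0.08548094698668855}
{'fx': 480.666632202616, 'fy': 480.666632202616, 'cx': 315.8501428717314, 'cy': 197.0689904278066, 'world_from_camera': array([[ 0.03 , -0.997,  0.077,  0.359],
       [-1.   , -0.03 ,  0.008, -0.044],
       [-0.006, -0.077, -0.997,  1.461],
       [ 0.   ,  0.   ,  0.   ,  1.   ]])}
top tile 0.9 [293.4 181.4  59.6  61.3] 3127
top tile 0.73 [222.6 271.8  60.9  60.6] 2996
top tile 0.56 [340.4 243.1  59.7  59.1] 2875
top rack 0.79 [253.5 169.4  33.7  60.9] 1415
top bar 0.91 [192.1 190.4  26.7  61.1] 835
top bar 0.41 [295.9 178.6  62.1  59.9] 3057
top jar 0.96 [425.2 201.4  33.1  28.3] 531
top pot 0.95 [194.8 110.3  45.5  36.6] 867
top shell 0.63 [457.9 155.2  18.1  22.3] 339
{'fx': 386.79420411021704, 'fy': 386.79420411021704, 'cx': 322.95356177011604, 'cy': 193.62533211424366, 'world_from_camera': array([[ 0.777,  0.519, -0.356,  0.861],
       [ 0.629, -0.644,  0.435, -0.516],
       [-0.004, -0.562, -0.827,  0.972],
       [ 0.   ,  0.   ,  0.   ,  1.   ]])}
scene tile 0.98 [272.4 199.8  77.8  65.4] 2597
scene tile 0.63 [350.5 187.4  83.3  65.5] 2815
scene tile 0.63 [321.4 119.5  61.7  47. ] 1697
scene rack 0.79 [385.5 165.7  54.2 104. ] 1997
scene rack 0.54 [256.6 359.3  28.1  29.2] 572
scene bar 0.72 [403.6 132.8  42.7  25.3] 358
scene bar 0.29 [384.8 168.3  55.6 106. ] 2112
scene jar 0.56 [241.6 281.4  31.3  39.3] 906
scene pot 0.74 [459.2 149.1  36.5  57.5] 1247
scene shell 0.86 [255.1 360.5  26.5  30.7] 569
```

View pics/top.png

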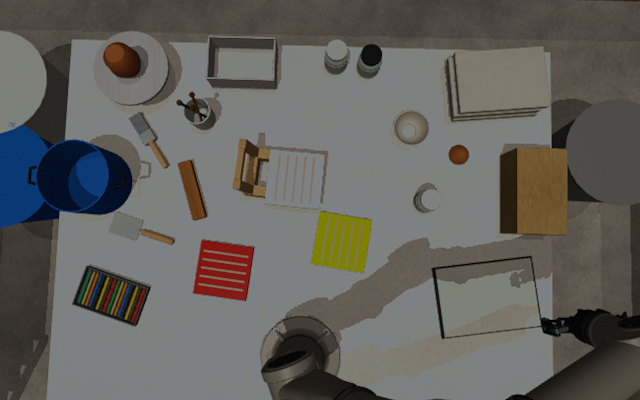

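View pics/scene.png

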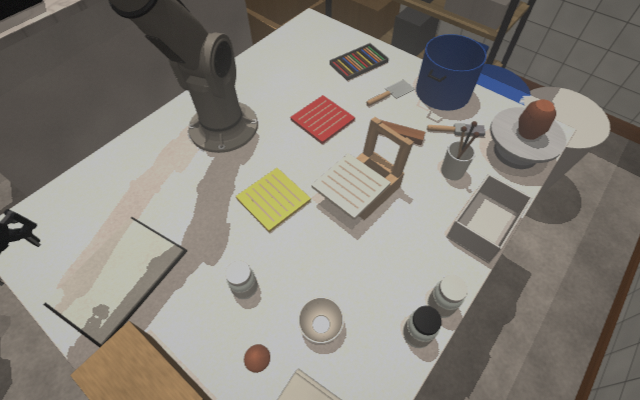

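Run:
```python
from h import *
np.set_printoptions(precision=4,suppress=True)
t=cv2.imread("pics/top.png"); 
c=cv2.resize(t[125:245,170:335],None,fx=4.8,fy=4.8,interpolation=cv2.INTER_CUBIC); c=cv2.convertScaleAbs(c,alpha=1.4)
cv2.imwrite("pics/crop1.png",c[:600,:800])
grab_frame("top")
for n,z,px in [("tile",.084,(296,179)),("bar",.028,(192,190)),("jar",.1,(427,200)),("pot",.1,(197,110))]:
    d=min(silhouettes(n,"top"),key=lambda d:np.hypot(d["extent"][0]-px[0],d["extent"][1]-px[1]))
    m=d["mask"].astype(np.uint8); cs,_=cv2.findContours(m,0,1); k=max(cs,key=cv2.contourArea)
    b=cv2.boxPoints(cv2.minAreaRect(k)); W=np.array([at_z("top",*q,z) for q in b])
    print(n,d["p"],b.tolist(),"\n",W, W.mean(0),np.linalg.norm(W[1]-W[0]),np.linalg.norm(W[2]-W[1]))
```

```text
tile 0.63 [[263.4200134277344, 203.9399871826172], [269.1305847167969, 148.7376251220703], [324.3329162597656, 154.44822692871094], [318.6223449707031, 209.6505889892578]] 
 [[ 0.4409  0.1169  0.084 ]
 [ 0.6016  0.1066  0.084 ]
 [ 0.5896 -0.0538  0.084 ]
 [ 0.4293 -0.0421  0.084 ]] [0.5153 0.0319 0.084 ] 0.16098285209616348 0.1608171366314429
bar 0.79 [[176.36447143554688, 162.6974639892578], [191.88375854492188, 158.72740173339844], [207.14974975585938, 218.40354919433594], [191.63046264648438, 222.3736114501953]] 
 [[0.5607 0.3905 0.028 ]
 [0.5741 0.3443 0.028 ]
 [0.396  0.2897 0.028 ]
 [0.3827 0.3354 0.028 ]] [0.4784 0.34   0.028 ] 0.04810119750973816 0.18637485424565847
jar 0.83 [[414.0, 190.0], [440.0, 190.0], [440.0, 212.0], [414.0, 212.0]] 
 [[ 0.4925 -0.3112  0.1   ]
 [ 0.4947 -0.3849  0.1   ]
 [ 0.4322 -0.3856  0.1   ]
 [ 0.43   -0.3121  0.1   ]] [ 0.4623 -0.3485  0.1   ] 0.07374402693738362 0.06251727224878387
pot 0.72 [[175.66091918945312, 101.82403564453125], [197.81112670898438, 88.19313049316406], [218.75534057617188, 122.22746276855469], [196.60513305664062, 135.85836791992188]] 
 [[0.7277 0.3801 0.1   ]
 [0.7697 0.318  0.1   ]
 [0.6715 0.2528 0.1   ]
 [0.63   0.3146 0.1   ]] [0.6997 0.3164 0.1   ] 0.07495362137496767 0.11789544562602353
```

View pics/crop1.png

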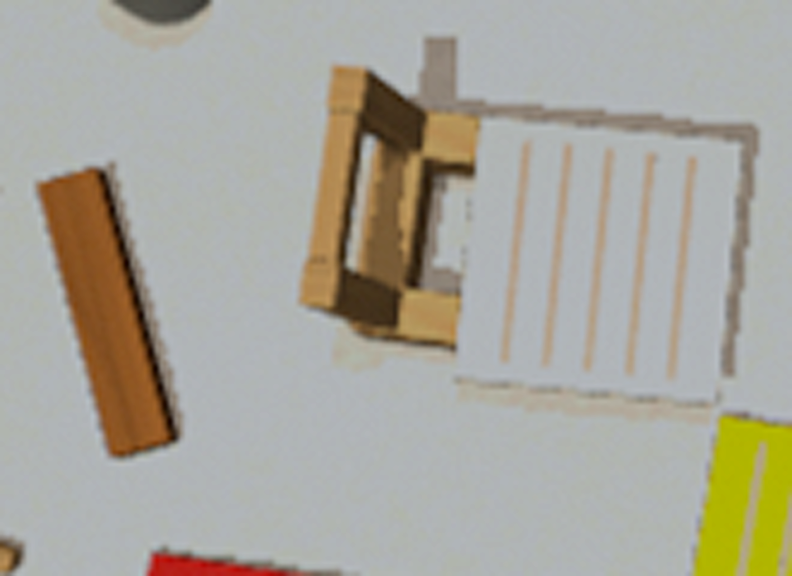

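Run:
```python
from h import *
import bench
from scipy.optimize import least_squares
np.set_printoptions(precision=4,suppress=True)
print(r,[a for a in dir(r) if a[0]!='_'],[a for a in dir(bench) if a[0]!='_'])
S,ox,oy=4.8,170,125
obs=[((428,112),(90,-67.5,70)),((398,335),(90,67.5,70)),((368,72),(108,-67.5,200)),((335,307),(108,67.5,200))]
lines=[((478,118),-70),((458,345),70),((475,166),-40),((460,300),40)]
def W(p,q):
    c,s=np.cos(p[2]),np.sin(p[2]); x,y,z=np.array(q)/1000
    return [p[0]+c*x-s*y,p[1]+s*x+c*y,z]
def f(p):
    e=[]
    for uv,q in obs: e+=list(np.array(proj("top",W(p,q)))*1-np.array([uv[0]/S+ox,uv[1]/S+oy]))
    for uv,y in lines:
        g=at_z("top",uv[0]/S+ox,uv[1]/S+oy,.07); d=g[:2]-p[:2]
        e.append(((-np.sin(p[2])*d[0]+np.cos(p[2])*d[1])-y/1000)*350)
    return e
s=least_squares(f,[.51,.05,1.6+.1]); p=s.x; 
# rack y roughly towards robot => yaw ~ +pi/2 gives x->+y world, y->-x world
print(p,np.array(s.fun))
ims={c:grab_frame(c) for c in ("top","scene")}
for c,im in ims.items():
    for a,b in [((90,-67.5,70),(90,67.5,70)),((108,-67.5,200),(108,67.5,200)),((-50,-70,70),(120,-70,70)),((-50,70,70),(120,70,70)),((90,67.5,70),(108,67.5,200)),((90,-67.5,70),(108,-67.5,200)),((-50,70,70),(-50,70,0)),((-50,70,0),(120,70,0)),((-50,40,70),(120,40,70)),((-50,-40,70),(120,-40,70))]:
        cv2.line(im,*[tuple(int(round(v*16)) for v in proj(c,W(p,q))) for q in (a,b)],(0,0,255),1,cv2.LINE_AA,4)
a=cv2.resize(ims["top"][130:230,225:345],None,fx=4,fy=4,interpolation=2)[:400,:]; b=cv2.resize(ims["scene"][105:245,300:440],None,fx=2.86,fy=2.86)[:400,:320]
cv2.imwrite("pics/fit.png",cv2.convertScaleAbs(np.hstack([a,b[:400]]),alpha=1.3)[:, :800])
tc=np.array([.5153,.0319]); d=tc-p[:2]; print("tile in rack",np.cos(p[2])*d[0]+np.sin(p[2])*d[1],-np.sin(p[2])*d[0]+np.cos(p[2])*d[1])
```

```text
<Robot object at 0x7f272eb5c050> ['Unreachable', 'grip_depth'] ['calibration', 'grab_frame', 'order', 'r', 'silhouettes', 'telemetry']
[0.5263 0.0538 1.472 ] [ 0.1957  0.6715  0.0443 -0.2089 -0.0068 -0.5008 -0.2889  0.6924  0.1281
 -0.1869 -0.049   0.7741]
tile in rack -0.022839636182667038 0.008831230565558677
```

View pics/fit.png

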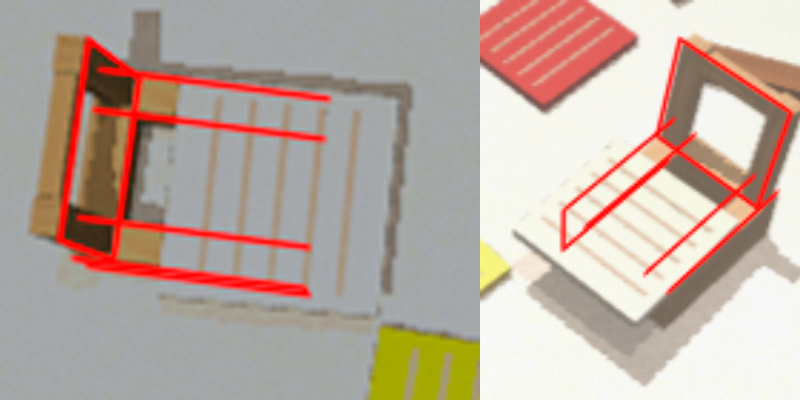

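```bash
cat >> h.py <<'E'
P=np.array([.5263,.0538]); YAW=1.472
ex=np.array([np.cos(YAW),np.sin(YAW),0]); ey=np.array([-np.sin(YAW),np.cos(YAW),0]); ez=np.array([0,0,1.])
def rk(x,y,z): return np.array([P[0],P[1],0])+ (x*ex+y*ey)/1000+ez*z/1000
def tilt(th,yaw=0):  # tool x=rack x, y=-rack y, z down, tilted th deg so that z leans to rack +x
    return R.from_matrix(np.array([ex,-ey,-ez]).T)*R.from_euler('y',th,degrees=True)
def torack(p): d=np.array(p)-[P[0],P[1],0]; return np.array([d@ex,d@ey,d[2]])*1000
def plan(wps,op,start=None,turn_first=False):
    """wps: list of (pos,Rot,nrows)"""
    import json
    o=telemetry.get_obs(); p=o["tcp_pos"].copy(); q=R.from_rotvec(o["orientation"])
    if start: p,q=start
    rows=[]
    for tp,tq,n in wps:
        for k in range(n):
            w=(q.inv()*tq).as_rotvec()/(n-k); w=np.round(np.degrees(w)/6,2)
            s=np.round(q.inv().apply(tp-p)/(n-k),4)
            if np.linalg.norm(s)>.0417 or np.linalg.norm(w)*6>7.1 or abs(w).max()>1: print("TOO FAST",s,w)
            p=p+q.apply(s); q=q*R.from_rotvec(np.radians(w*6)); rows.append([*map(float,w),*map(float,s),op])
    for i in range(0,len(rows),8): print(json.dumps([[round(v,4) for v in a] for a in rows[i:i+8]]))
    return p,q
def where():
    o=telemetry.get_obs(); q=R.from_rotvec(o["orientation"])
    z=q.apply([0,0,1]); y=q.apply([0,1,0])
    print("t",round(o["clock"],2),"rack",torack(o["tcp_pos"]).round(1),"tilt",np.degrees(np.arctan2(z@ex,-z[2])).round(1),"z.ey",round(z@ey,3),"y.ex",round(y@ex,3),"F(rack)",np.round([o["contact_force"]@ex,o["contact_force"]@ey,o["contact_force"][2]],1),"w",round(o["grip_width"]*1000,1),"j",o["joints"].round(2))
E
python3 -c "
from h import *
plan([(rk(-170,0,220),tilt(0),16)],-0.15)"
```

```text
[[0.0, -0.0, -0.72, 0.0289, -0.027, 0.0007, -0.15], [0.0, -0.0, -0.72, 0.0309, -0.0248, 0.0007, -0.15], [0.0, -0.0, -0.72, 0.0326, -0.0224, 0.0007, -0.15], [0.0, -0.0, -0.72, 0.0342, -0.0198, 0.0007, -0.15], [0.0, -0.0, -0.72, 0.0356, -0.0172, 0.0007, -0.15], [0.0, -0.0, -0.72, 0.0368, -0.0145, 0.0007, -0.15], [0.0, -0.0, -0.72, 0.0378, -0.0116, 0.0007, -0.15], [0.0, -0.0, -0.73, 0.0386, -0.0088, 0.0007, -0.15]]
[[0.0, -0.0, -0.72, 0.0391, -0.0058, 0.0007, -0.15], [0.0, -0.0, -0.73, 0.0395, -0.0028, 0.0007, -0.15], [0.0, -0.0, -0.72, 0.0396, 0.0002, 0.0007, -0.15], [0.0, -0.0, -0.73, 0.0394, 0.0032, 0.0007, -0.15], [0.0, -0.0, -0.72, 0.0391, 0.0062, 0.0007, -0.15], [0.0, -0.0, -0.73, 0.0385, 0.0091, 0.0007, -0.15], [0.0, -0.0, -0.72, 0.0377, 0.012, 0.0008, -0.15], [0.0, -0.0, -0.73, 0.0367, 0.0147, 0.0007, -0.15]]
```

Call:
{"fn": "apply_moves", "kwargs": {
  "moves": [
    [0, 0, -0.72, 0.029, -0.027, 0.001, -0.15],
    [0, 0, -0.72, 0.031, -0.025, 0.001, -0.15],
    [0, 0, -0.72, 0.033, -0.022, 0.001, -0.15],
    [0, 0, -0.72, 0.034, -0.02, 0.001, -0.15],
    [0, 0, -0.72, 0.036, -0.017, 0.001, -0.15],
    [0, 0, -0.72, 0.037, -0.0145, 0.001, -0.15],
    [0, 0, -0.72, 0.038, -0.0115, 0.001, -0.15],
    [0, 0, -0.73, 0.0385, -0.009, 0.001, -0.15]
  ]
}}

```text
clock: 1.82
tcp_pos: [0.3435, -0.3817, 0.2236]
orientation: [2.849, 1.322, 0.0]
contact_force: [1.0, -0.3, 0.4]
grip_width: 0.0362
gripper_force: 0.0
```

Call:
{"fn": "apply_moves", "kwargs": {
  "moves": [
    [0, 0, -0.72, 0.039, -0.006, 0, -0.15],
    [0, 0, -0.73, 0.0395, -0.003, 0, -0.15],
    [0, 0, -0.72, 0.0395, 0, 0, -0.15],
    [0, 0, -0.73, 0.0395, 0.003, 0, -0.15],
    [0, 0, -0.72, 0.039, 0.006, 0, -0.15],
    [0, 0, -0.73, 0.0385, 0.009, 0, -0.15],
    [0, 0, -0.72, 0.0375, 0.012, 0, -0.15],
    [0, 0, -0.73, 0.0365, 0.0145, 0, -0.15]
  ]
}}

```text
clock: 2.48
tcp_pos: [0.51, -0.1133, 0.2237]
orientation: [2.324, 2.113, 0.0]
contact_force: [1.3, 0.8, 0.5]
grip_width: 0.0365
gripper_force: 0.0
```

```bash
python3 -c "
from h import *
where()
plan([(rk(-170,0,130),tilt(45),8)],-0.15)"
```

```text
t 2.48 rack [-1.679e+02 -2.000e-01  2.237e+02] tilt -0.0 z.ey -0.001 y.ex 0.004 F(rack) [ 1.  -1.2  0.5] w 36.5 j [ 0.52  0.28 -0.5   1.9   0.16  1.   -0.14]
[[-0.0, 0.94, 0.0, -0.0003, -0.0, 0.0117, -0.15], [-0.0, 0.94, 0.01, -0.0014, -0.0, 0.0116, -0.15], [-0.0, 0.94, 0.0, -0.0025, -0.0001, 0.0114, -0.15], [-0.0, 0.94, 0.01, -0.0037, -0.0, 0.0111, -0.15], [-0.0, 0.94, 0.0, -0.0047, -0.0001, 0.0107, -0.15], [-0.0, 0.93, 0.01, -0.0058, -0.0, 0.0102, -0.15], [-0.0, 0.94, 0.0, -0.0067, -0.0, 0.0097, -0.15], [-0.01, 0.93, 0.0, -0.0077, -0.0001, 0.0089, -0.15]]
```

Call:
{"fn": "apply_moves", "kwargs": {
  "moves": [
    [0, 0.94, 0, 0, 0, 0.0115, -0.15],
    [0, 0.94, 0, -0.0015, 0, 0.0115, -0.15],
    [0, 0.94, 0, -0.0025, 0, 0.0115, -0.15],
    [0, 0.94, 0, -0.0035, 0, 0.011, -0.15],
    [0, 0.94, 0, -0.0045, 0, 0.0105, -0.15],
    [0, 0.94, 0, -0.006, 0, 0.01, -0.15],
    [0, 0.94, 0, -0.0065, 0, 0.0095, -0.15],
    [0, 0.94, 0, -0.0075, 0, 0.009, -0.15]
  ]
}}

```text
clock: 3.15
tcp_pos: [0.5096, -0.1178, 0.1307]
orientation: [-1.856, -1.68, -0.777]
contact_force: [-0.1, -0.7, 0.2]
grip_width: 0.0365
gripper_force: 0.0
```

```bash
python3 -c "
from h import *
where()"
```

```text
t 3.15 rack [-172.4   -0.3  130.7] tilt 45.3 z.ey -0.003 y.ex -0.002 F(rack) [-0.7  0.1  0.2] w 36.5 j [ 1.    0.69 -0.65  1.85 -0.41  1.02  0.58]
```

```bash
python3 -c "
from h import *
plan([(rk(-122,5,66),tilt(45),8),(rk(-74,5,66),tilt(45),16)],-0.15)"
```

```text
[[0.0, -0.01, 0.0, -0.0013, -0.0007, 0.0102, -0.15], [0.0, -0.01, 0.0, -0.0013, -0.0007, 0.0102, -0.15], [0.0, -0.01, 0.0, -0.0013, -0.0007, 0.0102, -0.15], [0.01, -0.0, 0.0, -0.0013, -0.0007, 0.0101, -0.15], [0.0, -0.01, 0.0, -0.0013, -0.0007, 0.0102, -0.15], [0.01, -0.0, 0.0, -0.0013, -0.0007, 0.0101, -0.15], [0.0, -0.01, 0.0, -0.0012, -0.0007, 0.0102, -0.15], [0.01, -0.0, 0.0, -0.0013, -0.0006, 0.0101, -0.15]]
[[-0.0, -0.0, 0.0, 0.0021, 0.0, 0.0021, -0.15], [-0.0, -0.0, 0.0, 0.0021, 0.0, 0.0021, -0.15], [-0.0, -0.0, 0.0, 0.0021, 0.0, 0.0021, -0.15], [-0.0, -0.0, 0.0, 0.0021, 0.0, 0.0021, -0.15], [-0.0, -0.0, 0.0, 0.0021, 0.0, 0.0021, -0.15], [-0.0, -0.0, 0.0, 0.0021, 0.0, 0.0021, -0.15], [-0.0, -0.0, 0.0, 0.0021, 0.0, 0.0021, -0.15], [-0.0, -0.0, 0.0, 0.0021, 0.0, 0.0021, -0.15]]
[[-0.0, -0.0, 0.0, 0.0021, 0.0, 0.0021, -0.15], [-0.0, -0.0, 0.0, 0.0022, 0.0, 0.0022, -0.15], [-0.0, -0.0, 0.0, 0.0021, 0.0, 0.0021, -0.15], [-0.0, -0.0, 0.0, 0.0022, 0.0, 0.0022, -0.15], [-0.0, -0.0, 0.0, 0.0021, 0.0, 0.0021, -0.15], [-0.0, -0.0, 0.0, 0.0022, 0.0, 0.0022, -0.15], [-0.0, -0.0, 0.0, 0.0021, 0.0, 0.0021, -0.15], [-0.0, -0.0, 0.0, 0.0022, 0.0, 0.0022, -0.15]]
```

Call:
{"fn": "apply_moves", "kwargs": {
  "moves": [
    [0, 0, 0, -0.001, -0.0007, 0.01, -0.15],
    [0, 0, 0, -0.001, -0.0007, 0.01, -0.15],
    [0, 0, 0, -0.0015, -0.0007, 0.01, -0.15],
    [0, 0, 0, -0.0015, -0.0007, 0.01, -0.15],
    [0, 0, 0, -0.0015, -0.0007, 0.01, -0.15],
    [0, 0, 0, -0.001, -0.0007, 0.01, -0.15],
    [0, 0, 0, -0.0015, -0.0007, 0.01, -0.15],
    [0, 0, 0, -0.0015, -0.0007, 0.01, -0.15]
  ]
}}

```text
clock: 3.82
tcp_pos: [0.5084, -0.066, 0.0664]
orientation: [-1.856, -1.684, -0.771]
contact_force: [1.0, -0.3, -0.8]
grip_width: 0.0359
gripper_force: 0.0
```

Call:
{"fn": "apply_moves", "kwargs": {
  "moves": [
    [0, 0, 0, 0.002, 0, 0.002, -0.15],
    [0, 0, 0, 0.002, 0, 0.002, -0.15],
    [0, 0, 0, 0.002, 0, 0.002, -0.15],
    [0, 0, 0, 0.002, 0, 0.002, -0.15],
    [0, 0, 0, 0.002, 0, 0.002, -0.15],
    [0, 0, 0, 0.002, 0, 0.002, -0.15],
    [0, 0, 0, 0.002, 0, 0.002, -0.15],
    [0, 0, 0, 0.002, 0, 0.002, -0.15]
  ]
}}

```text
clock: 4.48
tcp_pos: [0.5108, -0.0449, 0.0669]
orientation: [-1.857, -1.682, -0.771]
contact_force: [-0.5, -3.9, 1.7]
grip_width: 0.0361
gripper_force: 1.9
```

```bash
python3 -c "
from h import *
where()"
```

```text
t 4.48 rack [-99.8   5.7  66.9] tilt 45.1 z.ey -0.001 y.ex -0.001 F(rack) [-3.9  0.1  1.7] w 36.1 j [ 0.92  0.77 -0.68  1.95 -0.43  0.81  0.59]
```

Call:
{"fn": "apply_moves", "kwargs": {
  "moves": [
    [0, 0, 0, 0.002, 0, 0.002, -0.15],
    [0, 0, 0, 0.002, 0, 0.002, -0.15],
    [0, 0, 0, 0.002, 0, 0.002, -0.15],
    [0, 0, 0, 0.002, 0, 0.002, -0.15],
    [0, 0, 0, 0.002, 0, 0.002, -0.15],
    [0, 0, 0, 0.0015, 0, 0.0015, -0.15],
    [0, 0, 0, 0.001, 0, 0.001, -0.15],
    [0, 0, 0, 0, 0, 0, -0.15]
  ]
}}

```text
clock: 5.15
tcp_pos: [0.5122, -0.0262, 0.0669]
orientation: [-1.855, -1.682, -0.771]
contact_force: [0.6, -1.0, 0.3]
grip_width: 0.0364
gripper_force: 0.5
```

```bash
python3 -c "
from h import *
where()
cv2.imwrite('pics/s2.png',np.hstack([cv2.resize(grab_frame('scene')[90:250,220:420],(500,400),interpolation=2),cv2.resize(grab_frame('top')[120:220,235:310],(300,400),interpolation=2)]))"
```

```text
t 5.15 rack [-81.    6.1  66.9] tilt 45.1 z.ey 0.001 y.ex 0.001 F(rack) [-1.  -0.7  0.3] w 36.4 j [ 0.9   0.77 -0.69  1.97 -0.44  0.78  0.57]
```

View pics/s2.png

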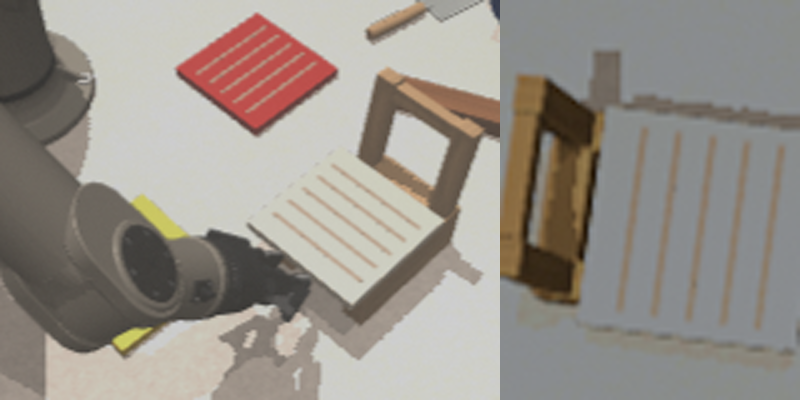

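Call:
{"fn": "apply_moves", "kwargs": {
  "moves": [
    [0, 0, 0, 0.001, 0, 0.001, -0.15],
    [0, 0, 0, 0.001, 0, 0.001, -0.15],
    [0, 0, 0, 0.001, 0, 0.001, -0.15],
    [0, 0, 0, 0.001, 0, 0.001, -0.15],
    [0, 0, 0, 0.001, 0, 0.001, -0.15],
    [0, 0, 0, 0.001, 0, 0.001, -0.15],
    [0, 0, 0, 0, 0, 0, -0.15],
    [0, 0, 0, 0, 0, 0, -0.15]
  ]
}}

```text
clock: 5.92
tcp_pos: [0.513, -0.0182, 0.0667]
orientation: [-1.856, -1.682, -0.771]
contact_force: [-0.6, -1.6, -1.3]
grip_width: 0.0366
gripper_force: 0.9
```

```bash
python3 -c "
from h import *
where()"
```

```text
t 5.92 rack [-72.9   6.1  66.7] tilt 45.1 z.ey 0.0 y.ex 0.001 F(rack) [-1.6  0.5 -1.3] w 36.6 j [ 0.89  0.77 -0.69  1.97 -0.45  0.77  0.57]
```

Call:
{"fn": "apply_moves", "kwargs": {
  "moves": [
    [0, 0, 0, 0.001, 0, 0.001, -0.15],
    [0, 0, 0, 0.001, 0, 0.001, -0.15],
    [0, 0, 0, 0.001, 0, 0.001, -0.15],
    [0, 0, 0, 0.001, 0, 0.001, -0.15],
    [0, 0, 0, 0.0005, 0, 0.0005, -0.15],
    [0, 0, 0, 0, 0, 0, -0.15],
    [0, 0, 0, 0, 0, 0, -0.15],
    [0, 0, 0, 0, 0, 0, -0.15]
  ]
}}

```text
clock: 6.58
tcp_pos: [0.5135, -0.0178, 0.0661]
orientation: [-1.864, -1.682, -0.768]
contact_force: [-11.4, -23.9, 14.3]
grip_width: 0.0361
gripper_force: 12.6
```

```bash
python3 -c "
from h import *
where()"
```

```text
t 6.58 rack [-72.5   5.7  66.1] tilt 44.8 z.ey -0.003 y.ex -0.004 F(rack) [-24.9   9.   14.3] w 36.1 j [ 0.88  0.76 -0.69  1.98 -0.45  0.76  0.56]
```

Call:
{"fn": "apply_moves", "kwargs": {
  "moves": [
    [0, 0, 0, -0.004, 0, -0.003, -0.15],
    [0, 0, 0, -0.004, 0, -0.003, -0.15],
    [0, 0, 0, -0.004, 0, -0.003, -0.15],
    [0, 0, 0, -0.003, 0, -0.002, -0.15],
    [0, 0, 0, -0.002, 0, -0.002, -0.15],
    [0, 0, 0, 0, 0, 0, -0.15],
    [0, 0, 0, 0, 0, 0, -0.15],
    [0, 0, 0, 0, 0, 0, -0.15]
  ]
}}

```text
clock: 7.25
tcp_pos: [0.5116, -0.0326, 0.064]
orientation: [-1.855, -1.682, -0.771]
contact_force: [-0.6, 0.2, 0.4]
grip_width: 0.0364
gripper_force: 0.0
```

```bash
cat >> h.py <<'E'
def corner_tcp(x,z,th,eng,gap=0,half=11,back=5,y=6):
    """TCP such that finger's +x face passes point (x,z), the tip 'eng' beyond it"""
    t=np.radians(th); xt=np.array([np.cos(t),np.sin(t)]); zt=np.array([np.sin(t),-np.cos(t)])
    p=np.array([x,z])-(half+gap)*xt+(eng+back)*zt; return rk(p[0],y,p[1])
def foot(f): return np.array([90-14*np.sin(f)+2*max(np.cos(f),0),70.])
E
python3 -c "
from h import *
where()
s=plan([(corner_tcp(-70,70,45,35,3),tilt(45),8)],-0.15)
print()
w=[]
for f in range(5,41,5):
    F=foot(np.radians(f)); a=np.radians(f)
    w.append((corner_tcp(F[0]-160*np.cos(a),F[1]+160*np.sin(a),45,35),tilt(45),2))
    print(f,torack(w[-1][0]).round(1))
plan(w,-0.15,s)
"
```

```text
t 7.25 rack [-87.5   6.1  64. ] tilt 45.1 z.ey 0.001 y.ex 0.001 F(rack) [0.1 0.6 0.4] w 36.4 j [ 0.9   0.77 -0.68  1.96 -0.44  0.79  0.58]
[[-0.0, -0.0, 0.0, 0.0003, 0.0, 0.006, -0.15], [-0.0, -0.0, 0.0, 0.0003, 0.0, 0.006, -0.15], [-0.0, -0.0, 0.0, 0.0003, 0.0, 0.006, -0.15], [-0.0, -0.0, 0.0, 0.0003, 0.0, 0.006, -0.15], [-0.0, -0.01, 0.0, 0.0003, 0.0, 0.006, -0.15], [-0.0, -0.0, 0.0, 0.0003, 0.0001, 0.006, -0.15], [-0.0, -0.01, 0.0, 0.0003, 0.0, 0.0061, -0.15], [-0.01, -0.0, 0.01, 0.0004, 0.0001, 0.006, -0.15]]

5 [-48.1   6.   47.9]
10 [-47.5   6.   61.7]
15 [-45.7   6.   75.3]
20 [-42.8   6.   88.7]
25 [-38.6   6.  101.6]
30 [-33.3   6.  113.9]
35 [-26.9   6.  125.7]
40 [-19.5   6.  136.8]
[[0.0, -0.0, -0.0, 0.0069, -0.0, -0.0044, -0.15], [0.0, -0.0, -0.0, 0.0069, -0.0, -0.0044, -0.15], [0.0, -0.0, -0.0, 0.0051, -0.0, -0.0047, -0.15], [0.0, -0.0, -0.0, 0.0051, -0.0, -0.0047, -0.15], [0.0, -0.0, -0.0, 0.0055, -0.0, -0.0042, -0.15], [0.0, -0.0, -0.0, 0.0054, -0.0, -0.0042, -0.15], [0.0, -0.0, -0.0, 0.0058, -0.0, -0.0036, -0.15], [0.0, -0.0, -0.0, 0.0057, -0.0, -0.0037, -0.15]]
[[0.0, -0.0, -0.0, 0.006, -0.0, -0.0031, -0.15], [0.0, -0.0, -0.0, 0.0061, -0.0, -0.003, -0.15], [0.0, -0.0, -0.0, 0.0062, -0.0, -0.0025, -0.15], [0.0, -0.0, -0.0, 0.0063, -0.0, -0.0026, -0.15], [0.0, -0.0, -0.0, 0.0064, -0.0, -0.0019, -0.15], [0.0, -0.0, -0.0, 0.0064, -0.0, -0.0019, -0.15], [0.0, -0.0, -0.0, 0.0065, -0.0, -0.0013, -0.15], [0.0, -0.0, -0.0, 0.0066, -0.0, -0.0012, -0.15]]
```

Call:
{"fn": "apply_moves", "kwargs": {
  "moves": [
    [0, 0, 0, 0, 0, 0.006, -0.15],
    [0, 0, 0, 0, 0, 0.006, -0.15],
    [0, 0, 0, 0, 0, 0.006, -0.15],
    [0, 0, 0, 0, 0, 0.006, -0.15],
    [0, 0, 0, 0.001, 0, 0.006, -0.15],
    [0, 0, 0, 0.001, 0, 0.006, -0.15],
    [0, 0, 0, 0, 0, 0.006, -0.15],
    [0, 0, 0, 0, 0, 0.006, -0.15]
  ]
}}

```text
clock: 7.92
tcp_pos: [0.5151, 0.0027, 0.0311]
orientation: [-1.856, -1.682, -0.771]
contact_force: [-0.7, 0.4, 0.1]
grip_width: 0.036
gripper_force: 0.0
```

Call:
{"fn": "apply_moves", "kwargs": {
  "moves": [
    [0, 0, 0, 0.003, 0, -0.0015, -0.15],
    [0, 0, 0, 0.004, 0, -0.003, -0.15],
    [0, 0, 0, 0.0035, 0, -0.0025, -0.15],
    [0, 0, 0, 0.0035, 0, -0.0025, -0.15],
    [0, 0, 0, 0.0025, 0, -0.0025, -0.15],
    [0, 0, 0, 0.0025, 0, -0.0025, -0.15],
    [0, 0, 0, 0.0025, 0, -0.002, -0.15],
    [0, 0, 0, 0.0025, 0, -0.002, -0.15]
  ]
}}

```text
clock: 8.58
tcp_pos: [0.5155, 0.0056, 0.0619]
orientation: [-1.857, -1.682, -0.771]
contact_force: [-2.1, -2.0, -1.7]
grip_width: 0.0361
gripper_force: 1.6
```

```bash
python3 -c "
from h import *
where()
cv2.imwrite('pics/s3.png',np.hstack([cv2.resize(grab_frame('scene')[90:250,220:420],(500,400),interpolation=2),cv2.resize(grab_frame('top')[120:220,235:310],(300,400),interpolation=2)]))"
```

```text
t 8.58 rack [-49.1   6.   61.9] tilt 45.1 z.ey -0.0 y.ex 0.0 F(rack) [-2.2  1.9 -1.7] w 36.1 j [ 0.86  0.77 -0.71  1.99 -0.46  0.72  0.56]
```

View pics/s3.png

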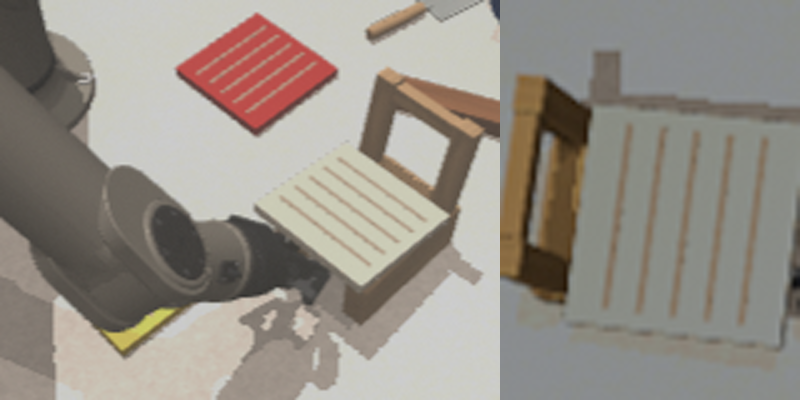

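```bash
python3 -c "
from h import *
w=[]
for f in list(range(14,43,4)):
    F=foot(np.radians(f)); a=np.radians(f)
    w.append((corner_tcp(F[0]-160*np.cos(a)+1,F[1]+160*np.sin(a),45,35),tilt(45),2))
s=plan(w,-0.15)
"
```

```text
[[0.0, -0.01, 0.0, 0.0052, -0.0, -0.0024, -0.15], [0.0, -0.0, 0.01, 0.0052, -0.0001, -0.0024, -0.15], [0.0, -0.0, -0.0, 0.0045, -0.0, -0.0031, -0.15], [0.0, -0.0, -0.0, 0.0045, -0.0, -0.003, -0.15], [0.0, -0.0, -0.0, 0.0047, -0.0, -0.0027, -0.15], [0.0, -0.0, -0.0, 0.0048, -0.0, -0.0027, -0.15], [0.0, -0.0, -0.0, 0.0049, -0.0, -0.0023, -0.15], [0.0, -0.0, -0.0, 0.0048, -0.0, -0.0024, -0.15]]
[[0.0, -0.0, -0.0, 0.005, -0.0, -0.002, -0.15], [0.0, -0.0, -0.0, 0.0051, -0.0, -0.0019, -0.15], [0.0, -0.0, -0.0, 0.0051, -0.0, -0.0016, -0.15], [0.0, -0.0, -0.0, 0.0051, -0.0, -0.0016, -0.15], [0.0, -0.0, -0.0, 0.0052, -0.0, -0.0012, -0.15], [0.0, -0.0, -0.0, 0.0052, -0.0, -0.0011, -0.15], [0.0, -0.0, -0.0, 0.0053, -0.0, -0.0008, -0.15], [0.0, -0.0, -0.0, 0.0052, -0.0, -0.0008, -0.15]]
```

Call:
{"fn": "apply_moves", "kwargs": {
  "moves": [
    [0, 0, 0, 0.005, 0, -0.0025, -0.15],
    [0, 0, 0, 0.005, 0, -0.0025, -0.15],
    [0, 0, 0, 0.0045, 0, -0.003, -0.15],
    [0, 0, 0, 0.0045, 0, -0.003, -0.15],
    [0, 0, 0, 0.005, 0, -0.0025, -0.15],
    [0, 0, 0, 0.005, 0, -0.0025, -0.15],
    [0, 0, 0, 0.005, 0, -0.0025, -0.15],
    [0, 0, 0, 0.005, 0, -0.0025, -0.15]
  ]
}}

```text
clock: 9.35
tcp_pos: [0.5174, 0.0176, 0.1044]
orientation: [-1.858, -1.681, -0.772]
contact_force: [-1.5, -4.6, -1.8]
grip_width: 0.036
gripper_force: 1.9
```

Call:
{"fn": "apply_moves", "kwargs": {
  "moves": [
    [0, 0, 0, 0.005, 0, -0.002, -0.15],
    [0, 0, 0, 0.005, 0, -0.002, -0.15],
    [0, 0, 0, 0.005, 0, -0.0015, -0.15],
    [0, 0, 0, 0.005, 0, -0.0015, -0.15],
    [0, 0, 0, 0.005, 0, -0.001, -0.15],
    [0, 0, 0, 0.005, 0, -0.001, -0.15],
    [0, 0, 0, 0.005, 0, -0.001, -0.15],
    [0, 0, 0, 0.005, 0, -0.001, -0.15]
  ]
}}

```text
clock: 10.02
tcp_pos: [0.5186, 0.0394, 0.1406]
orientation: [-1.855, -1.682, -0.771]
contact_force: [-0.5, -2.0, -1.5]
grip_width: 0.0366
gripper_force: 1.0
```

```bash
python3 -c "
from h import *
where()
cv2.imwrite('pics/s4.png',np.hstack([cv2.resize(grab_frame('scene')[90:250,220:420],(500,400),interpolation=2),cv2.resize(grab_frame('top')[120:220,235:310],(300,400),interpolation=2)]))
w=[]
for f,th in zip(range(48,97,6),[45,45,39,33,27,21,15,9,3]):
    a=np.radians(f); F=foot(a)
    w.append((corner_tcp(F[0]-125*np.cos(a),F[1]+125*np.sin(a),th,0,half=11),tilt(th),4))
    print(f,th,torack(w[-1][0]).round(1))
s=plan(w[:-1],-0.15)
"
```

```text
t 10.02 rack [-15.1   6.2 140.6] tilt 45.1 z.ey 0.001 y.ex 0.001 F(rack) [-2.   0.3 -1.5] w 36.6 j [ 0.85  0.63 -0.77  2.   -0.52  0.8   0.47]
48 45 [ -6.9   6.  151.6]
54 45 [  2.1   6.  159.8]
60 39 [ 11.    6.  167.4]
66 33 [ 20.7   6.  174. ]
72 27 [ 31.1   6.  179.4]
78 21 [ 42.3   6.  183.7]
84 15 [ 53.9   6.  186.6]
90 9 [ 65.9   6.  188.3]
96 3 [ 78.4   6.  188.7]
[[-0.0, -0.01, 0.0, 0.0032, 0.0, -0.0005, -0.15], [-0.0, -0.0, 0.01, 0.0033, 0.0, -0.0005, -0.15], [-0.0, -0.01, 0.0, 0.0032, 0.0001, -0.0005, -0.15], [-0.01, -0.0, 0.01, 0.0033, 0.0, -0.0005, -0.15], [0.0, -0.0, -0.0, 0.0031, 0.0, 0.0001, -0.15], [0.0, -0.0, -0.0, 0.003, 0.0, 0.0002, -0.15], [0.0, -0.0, -0.0, 0.0031, 0.0, 0.0001, -0.15], [0.0, -0.0, -0.0, 0.003, 0.0, 0.0002, -0.15]]
[[0.0, -0.25, -0.0, 0.0029, 0.0, 0.0002, -0.15], [0.0, -0.25, -0.0, 0.0029, 0.0, 0.0001, -0.15], [0.0, -0.25, -0.0, 0.0029, 0.0, 0.0001, -0.15], [0.0, -0.25, -0.0, 0.003, 0.0, -0.0, -0.15], [0.0, -0.25, -0.0, 0.0029, 0.0, 0.0002, -0.15], [0.0, -0.25, -0.0, 0.0029, 0.0, 0.0002, -0.15], [0.0, -0.25, -0.0, 0.0029, 0.0, 0.0001, -0.15], [0.0, -0.25, -0.0, 0.003, 0.0, 0.0, -0.15]]
[[0.0, -0.25, -0.0, 0.0029, 0.0, 0.0003, -0.15], [0.0, -0.25, -0.0, 0.0029, 0.0, 0.0002, -0.15], [0.0, -0.25, -0.0, 0.003, 0.0, 0.0001, -0.15], [0.0, -0.25, -0.0, 0.0029, 0.0, 0.0001, -0.15], [0.0, -0.25, -0.0, 0.003, 0.0, 0.0003, -0.15], [0.0, -0.25, -0.0, 0.003, 0.0, 0.0003, -0.15], [0.0, -0.25, -0.0, 0.0029, 0.0, 0.0002, -0.15], [0.0, -0.25, -0.0, 0.003, 0.0, 0.0, -0.15]]
[[0.0, -0.25, -0.0, 0.003, 0.0, 0.0004, -0.15], [0.0, -0.25, -0.0, 0.003, 0.0, 0.0003, -0.15], [0.0, -0.25, -0.0, 0.003, 0.0, 0.0002, -0.15], [0.0, -0.25, -0.0, 0.003, 0.0, 0.0001, -0.15], [0.0, -0.25, -0.0, 0.003, 0.0, 0.0004, -0.15], [0.0, -0.25, -0.0, 0.003, 0.0, 0.0003, -0.15], [0.0, -0.25, -0.0, 0.003, 0.0, 0.0002, -0.15], [0.0, -0.25, -0.0, 0.003, 0.0, 0.0001, -0.15]]
```

View pics/s4.png

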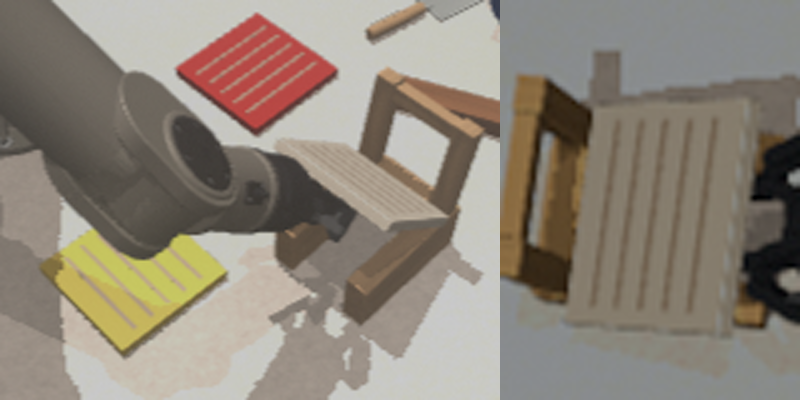

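Call:
{"fn": "apply_moves", "kwargs": {
  "moves": [
    [0, 0, 0, 0.003, 0, -0.0005, -0.15],
    [0, 0, 0, 0.003, 0, -0.0005, -0.15],
    [0, 0, 0, 0.003, 0, -0.0005, -0.15],
    [0, 0, 0, 0.003, 0, -0.0005, -0.15],
    [0, 0, 0, 0.003, 0, 0, -0.15],
    [0, 0, 0, 0.003, 0, 0, -0.15],
    [0, 0, 0, 0.003, 0, 0, -0.15],
    [0, 0, 0, 0.003, 0, 0, -0.15]
  ]
}}

```text
clock: 10.78
tcp_pos: [0.5201, 0.0546, 0.1587]
orientation: [-1.856, -1.682, -0.771]
contact_force: [-1.1, -0.6, -3.0]
grip_width: 0.0363
gripper_force: 1.0
```

Call:
{"fn": "apply_moves", "kwargs": {
  "moves": [
    [0, -0.25, 0, 0.003, 0, 0, -0.15],
    [0, -0.25, 0, 0.003, 0, 0, -0.15],
    [0, -0.25, 0, 0.003, 0, 0, -0.15],
    [0, -0.25, 0, 0.003, 0, 0, -0.15],
    [0, -0.25, 0, 0.003, 0, 0, -0.15],
    [0, -0.25, 0, 0.003, 0, 0, -0.15],
    [0, -0.25, 0, 0.003, 0, 0, -0.15],
    [0, -0.25, 0, 0.003, 0, 0, -0.15]
  ]
}}

```text
clock: 11.45
tcp_pos: [0.522, 0.073, 0.1743]
orientation: [-1.995, -1.808, -0.592]
contact_force: [-0.0, -0.5, -1.2]
grip_width: 0.0362
gripper_force: 0.7
```

```bash
python3 -c "
from h import *
where()"
```

```text
t 11.45 rack [ 18.7   6.2 174.3] tilt 33.1 z.ey 0.0 y.ex 0.0 F(rack) [-0.5 -0.  -1.2] w 36.2 j [ 0.65  0.45 -0.7   2.   -0.42  0.78  0.21]
```

Call:
{"fn": "apply_moves", "kwargs": {
  "moves": [
    [0, -0.25, 0, 0.003, 0, 0, -0.15],
    [0, -0.25, 0, 0.003, 0, 0, -0.15],
    [0, -0.25, 0, 0.003, 0, 0, -0.15],
    [0, -0.25, 0, 0.003, 0, 0, -0.15],
    [0, -0.25, 0, 0.003, 0, 0, -0.15],
    [0, -0.25, 0, 0.003, 0, 0, -0.15],
    [0, -0.25, 0, 0.003, 0, 0, -0.15],
    [0, -0.25, 0, 0.003, 0, 0, -0.15]
  ]
}}

```text
clock: 12.12
tcp_pos: [0.5239, 0.0944, 0.1856]
orientation: [-2.125, -1.926, -0.395]
contact_force: [-0.1, -0.2, 0.2]
grip_width: 0.0363
gripper_force: 0.3
```

Call:
{"fn": "apply_moves", "kwargs": {
  "moves": [
    [0, -0.25, 0, 0.003, 0, 0, -0.15],
    [0, -0.25, 0, 0.003, 0, 0, -0.15],
    [0, -0.25, 0, 0.003, 0, 0, -0.15],
    [0, -0.25, 0, 0.003, 0, 0, -0.15],
    [0, -0.25, 0, 0.003, 0, 0, -0.15],
    [0, -0.25, 0, 0.003, 0, 0, -0.15],
    [0, -0.25, 0, 0.002, 0, 0, -0.15],
    [0, -0.25, 0, 0.002, 0, 0, -0.15]
  ]
}}

```text
clock: 12.78
tcp_pos: [0.526, 0.1157, 0.1918]
orientation: [-2.245, -2.035, -0.179]
contact_force: [0.3, -0.4, -0.3]
grip_width: 0.0362
gripper_force: 0.1
```

```bash
python3 -c "
from h import *
where()
cv2.imwrite('pics/s5.png',np.hstack([cv2.resize(grab_frame('scene')[90:250,220:420],(500,400),interpolation=2),cv2.resize(grab_frame('top')[120:220,235:310],(300,400),interpolation=2)]))"
```

```text
t 12.78 rack [ 61.5   6.4 191.8] tilt 9.1 z.ey 0.0 y.ex 0.001 F(rack) [-0.3 -0.3 -0.3] w 36.2 j [ 0.19  0.33 -0.52  1.93  0.02  0.86 -0.41]
```

View pics/s5.png

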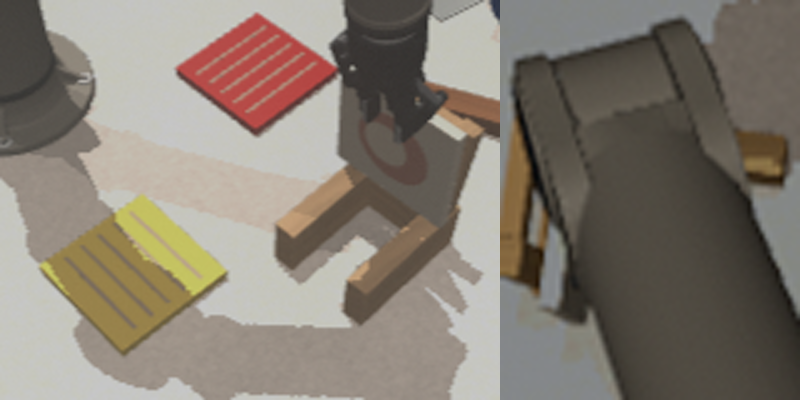

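Call:
{"fn": "apply_moves", "kwargs": {
  "moves": [
    [0, -0.2, 0, 0.0015, 0, 0, -0.15],
    [0, -0.2, 0, 0.0015, 0, 0, -0.15],
    [0, -0.2, 0, 0.0015, 0, 0, -0.15],
    [0, -0.2, 0, 0.0015, 0, 0, -0.15],
    [0, -0.2, 0, 0.0015, 0, 0, -0.15],
    [0, -0.2, 0, 0.0015, 0, 0, -0.15],
    [0, -0.2, 0, 0.0015, 0, 0, -0.15],
    [0, -0.1, 0, 0.0015, 0, 0, -0.15]
  ]
}}

```text
clock: 13.55
tcp_pos: [0.5271, 0.127, 0.1924]
orientation: [-2.326, -2.109, -0.002]
contact_force: [-0.0, -0.3, 1.0]
grip_width: 0.0363
gripper_force: 0.0
```

Call:
{"fn": "apply_moves", "kwargs": {
  "moves": [
    [0, 0, 0, 0.0015, 0, 0, -0.15],
    [0, 0, 0, 0.0015, 0, 0, -0.15],
    [0, 0, 0, 0.001, 0, 0, -0.15],
    [0, 0, 0, 0.001, 0, 0, -0.15],
    [0, 0, 0, 0.001, 0, 0, -0.15],
    [0, 0, 0, 0.001, 0, 0, -0.15],
    [0, 0, 0, 0.0005, 0, 0, -0.15],
    [0, 0, 0, 0, 0, 0, -0.15]
  ]
}}

```text
clock: 14.22
tcp_pos: [0.5281, 0.1341, 0.1923]
orientation: [-2.327, -2.108, -0.003]
contact_force: [-0.0, -0.0, 0.2]
grip_width: 0.0365
gripper_force: 0.0
```

```bash
python3 -c "
from h import *
where()"
```

```text
t 14.22 rack [ 80.    6.2 192.3] tilt 0.1 z.ey 0.0 y.ex 0.0 F(rack) [-0.   0.   0.2] w 36.5 j [ 0.02  0.35 -0.47  1.88  0.19  0.95 -0.63]
```

Call:
{"fn": "apply_moves", "kwargs": {
  "moves": [
    [0, 0, 0, 0.001, 0, 0, -0.15],
    [0, 0, 0, 0.001, 0, 0, -0.15],
    [0, 0, 0, 0.001, 0, 0, -0.15],
    [0, 0, 0, 0.001, 0, 0, -0.15],
    [0, 0, 0, 0.001, 0, 0, -0.15],
    [0, 0, 0, 0.001, 0, 0, -0.15],
    [0, 0, 0, 0, 0, 0, -0.15],
    [0, 0, 0, 0, 0, 0, -0.15]
  ]
}}

```text
clock: 14.88
tcp_pos: [0.5286, 0.1387, 0.1922]
orientation: [-2.328, -2.108, -0.0]
contact_force: [-0.6, -4.9, 1.9]
grip_width: 0.0362
gripper_force: 2.8
```

```bash
python3 -c "
from h import *
where()"
```

```text
t 14.88 rack [ 84.7   6.1 192.2] tilt 0.0 z.ey 0.0 y.ex -0.001 F(rack) [-4.9  0.1  1.9] w 36.2 j [ 0.01  0.35 -0.47  1.88  0.19  0.96 -0.64]
```

Call:
{"fn": "apply_moves", "kwargs": {
  "moves": [
    [0, 0, 0, -0.012, 0, 0, -0.15],
    [0, 0, 0, -0.012, 0, 0, -0.15],
    [0, 0, 0, -0.012, 0, 0, -0.15],
    [0, 0, 0, 0, 0, 0.025, -0.15],
    [0, 0, 0, 0, 0, 0.03, -0.15],
    [0, 0, 0, 0, 0, 0.03, -0.15],
    [0, 0, 0, 0, 0, 0.02, -0.15],
    [0, 0, 0, 0, 0, 0, -0.15]
  ]
}}

```text
clock: 15.55
tcp_pos: [0.5222, 0.1023, 0.0834]
orientation: [-2.325, -2.105, 0.007]
contact_force: [-1.2, 0.6, 0.4]
grip_width: 0.0365
gripper_force: 0.0
```

Call:
{"fn": "apply_moves", "kwargs": {
  "moves": [
    [0, 0, 0, 0.003, 0, 0, -0.15],
    [0, 0, 0, 0.002, 0, 0, -0.15],
    [0, 0, 0, 0.002, 0, 0, -0.15],
    [0, 0, 0, 0.002, 0, 0, -0.15],
    [0, 0, 0, 0.001, 0, 0, -0.15],
    [0, 0, 0, 0.001, 0, 0, -0.15],
    [0, 0, 0, 0.001, 0, 0, -0.15],
    [0, 0, 0, 0, 0, 0, -0.15]
  ]
}}

```text
clock: 16.22
tcp_pos: [0.5266, 0.1157, 0.0875]
orientation: [-2.328, -2.108, -0.002]
contact_force: [0.2, -2.8, 1.6]
grip_width: 0.0363
gripper_force: 0.0
```

```bash
python3 -c "
from h import *
where()"
```

```text
t 16.22 rack [61.6  5.8 87.5] tilt 0.1 z.ey -0.0 y.ex -0.0 F(rack) [-2.7 -0.5  1.6] w 36.3 j [ 0.    0.48 -0.42  1.98  0.28  0.74 -0.68]
```

Call:
{"fn": "apply_moves", "kwargs": {
  "moves": [
    [0, 0, 0, 0.001, 0, 0, -0.15],
    [0, 0, 0, 0.001, 0, 0, -0.15],
    [0, 0, 0, 0.001, 0, 0, -0.15],
    [0, 0, 0, 0.001, 0, 0, -0.15],
    [0, 0, 0, 0.001, 0, 0, -0.15],
    [0, 0, 0, 0.001, 0, 0, -0.15],
    [0, 0, 0, 0, 0, 0, -0.15],
    [0, 0, 0, 0, 0, 0, -0.15]
  ]
}}

```text
clock: 16.88
tcp_pos: [0.5263, 0.1164, 0.087]
orientation: [2.332, 2.102, -0.008]
contact_force: [-4.6, -16.3, 8.9]
grip_width: 0.0363
gripper_force: 0.7
```

```bash
python3 -c "
from h import *
where()"
```

```text
t 16.88 rack [62.3  6.2 87. ] tilt -0.3 z.ey 0.002 y.ex -0.005 F(rack) [-16.7   2.9   8.9] w 36.3 j [-0.    0.48 -0.42  1.98  0.28  0.75 -0.69]
```

Call:
{"fn": "apply_moves", "kwargs": {
  "moves": [
    [0, 0, 0, -0.015, 0, 0, -0.15],
    [0, 0, 0, -0.015, 0, -0.015, -0.15],
    [0, 0, 0, 0, 0, -0.035, -0.15],
    [0, 0, 0, 0, 0, -0.036, -0.15],
    [0, 0, 0, 0, 0, -0.036, -0.15],
    [0, 0, 0, 0, 0, -0.036, 0.3],
    [0, 0, 0, 0, 0, -0.036, 0.6],
    [0, 0, 0, 0, 0, -0.036, 1]
  ]
}}

```text
clock: 17.55
tcp_pos: [0.5235, 0.0922, 0.3191]
orientation: [-2.326, -2.109, -0.003]
contact_force: [0.6, 0.4, -0.8]
grip_width: 0.071
gripper_force: 0.0
```

```bash
cat >> h.py <<'E'
def barrot(ang): # tool down, closing line along world angle (deg)
    a=np.radians(ang); y=np.array([np.cos(a),np.sin(a),0]); z=-ez; return R.from_matrix(np.array([np.cross(y,z),y,z]).T)
E
python3 -c "
from h import *
where()
plan([(np.array([.478,.341,.30]),barrot(-72.95),13),(np.array([.478,.341,.20]),barrot(-72.95),3)],1)
cv2.imwrite('pics/s6.png',np.hstack([cv2.resize(grab_frame('scene')[90:250,300:460],(400,400),interpolation=2),cv2.resize(grab_frame('top')[120:220,235:335],(400,400),interpolation=2)]))"
```

```text
t 17.55 rack [ 38.    6.6 319.1] tilt 0.1 z.ey -0.0 y.ex 0.001 F(rack) [ 0.4 -0.6 -0.8] w 71.0 j [ 0.13  0.2  -0.49  1.76  0.1   1.2  -0.48]
[[-0.0, -0.0, 0.86, 0.0187, -0.0053, 0.0015, 1], [-0.0, -0.0, 0.86, 0.0181, -0.007, 0.0015, 1], [-0.0, -0.0, 0.86, 0.0174, -0.0086, 0.0015, 1], [-0.0, -0.0, 0.86, 0.0166, -0.0102, 0.0015, 1], [-0.0, -0.0, 0.86, 0.0156, -0.0116, 0.0015, 1], [-0.0, -0.0, 0.87, 0.0145, -0.013, 0.0015, 1], [-0.0, -0.0, 0.86, 0.0133, -0.0142, 0.0015, 1], [-0.0, -0.0, 0.87, 0.0119, -0.0154, 0.0015, 1]]
[[-0.0, -0.0, 0.86, 0.0105, -0.0164, 0.0015, 1], [-0.0, -0.0, 0.87, 0.009, -0.0172, 0.0015, 1], [-0.01, -0.0, 0.86, 0.0074, -0.018, 0.0016, 1], [-0.01, -0.01, 0.87, 0.0057, -0.0186, 0.0015, 1], [-0.0, -0.0, 0.86, 0.004, -0.019, 0.0015, 1], [-0.0, -0.0, 0.0, -0.0, -0.0, 0.0333, 1], [-0.0, -0.0, 0.0, -0.0, -0.0, 0.0334, 1], [-0.0, -0.0, 0.0, -0.0, -0.0, 0.0333, 1]]
```

View pics/s6.png

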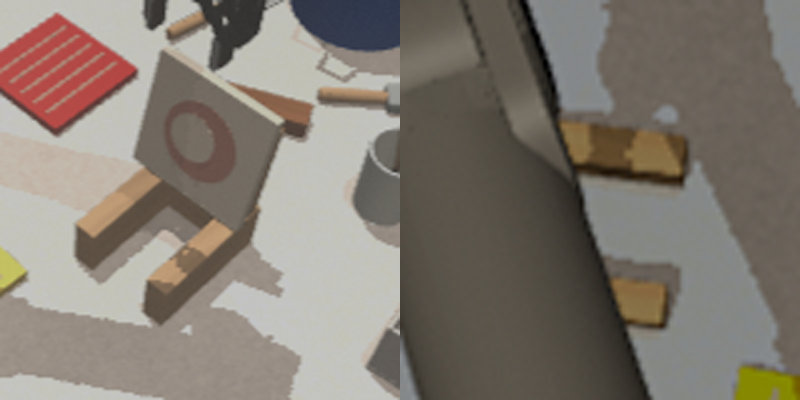

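Call:
{"fn": "apply_moves", "kwargs": {
  "moves": [
    [0, 0, 0.86, 0.0185, -0.0055, 0.0015, 1],
    [0, 0, 0.86, 0.018, -0.007, 0.0015, 1],
    [0, 0, 0.86, 0.0175, -0.0085, 0.0015, 1],
    [0, 0, 0.86, 0.0165, -0.01, 0.0015, 1],
    [0, 0, 0.86, 0.0155, -0.0115, 0.0015, 1],
    [0, 0, 0.87, 0.0145, -0.013, 0.0015, 1],
    [0, 0, 0.86, 0.0135, -0.014, 0.0015, 1],
    [0, 0, 0.87, 0.012, -0.0155, 0.0015, 1]
  ]
}}

```text
clock: 18.32
tcp_pos: [0.4957, 0.2457, 0.3046]
orientation: [-2.924, -1.144, -0.0]
contact_force: [0.6, -0.1, 0.9]
grip_width: 0.0858
gripper_force: 0.0
```

Call:
{"fn": "apply_moves", "kwargs": {
  "moves": [
    [0, 0, 0.86, 0.0105, -0.0165, 0.0015, 1],
    [0, 0, 0.87, 0.009, -0.017, 0.0015, 1],
    [0, 0, 0.86, 0.0075, -0.018, 0.0015, 1],
    [0, 0, 0.87, 0.0055, -0.0185, 0.0015, 1],
    [0, 0, 0.86, 0.004, -0.019, 0.0015, 1],
    [0, 0, 0, 0, 0, 0.033, 1],
    [0, 0, 0, 0, 0, 0.033, 1],
    [0, 0, 0, 0, 0, 0, 1]
  ]
}}

```text
clock: 18.98
tcp_pos: [0.4755, 0.338, 0.2254]
orientation: [3.103, 0.468, -0.015]
contact_force: [-0.4, -2.0, -0.7]
grip_width: 0.0855
gripper_force: 0.0
```

```bash
python3 -c "
from h import *
np.set_printoptions(precision=4,suppress=True)
where()
o=telemetry.get_obs(); print(o['tcp_pos'])
im=grab_frame('wrist'); c=calibration('wrist'); T=np.eye(4); T[:3,:3]=R.from_rotvec(o['orientation']).as_matrix(); T[:3,3]=o['tcp_pos']; T=T@np.array(c['mount'])
cv2.imwrite('pics/w.png',im)
for d in silhouettes('bar','wrist')[:2]:
    k=max(cv2.findContours(d['mask'].astype(np.uint8),0,1)[0],key=cv2.contourArea)
    W=[]
    for u,v in k[:,0]:
        dd=T[:3,:3]@[(u-c['cx'])/c['fx'],(v-c['cy'])/c['fy'],1]; W.append((T[:3,3]+dd*(.028-T[2,3])/dd[2])[:2])
    (cx,cy),wh,a=cv2.minAreaRect((np.array(W)*1000).astype(np.float32)); print(d['p'],d['extent'],cx,cy,wh,a)
"
```

```text
t 18.98 rack [277.8  78.6 225.4] tilt -0.3 z.ey 0.008 y.ex -0.922 F(rack) [-2.   0.2 -0.7] w 85.5 j [-0.38  0.37 -0.44  1.76  0.18  1.06 -2.15]
[0.4755 0.338  0.2254]
0.89 [317.0, 151.8, 41.0, 190.1] 482.3940124511719 342.79449462890625 (180.44131469726562, 40.79105758666992) 17.91448974609375
```

```bash
python3 -c "
from h import *
plan([(np.array([.482,.343,.06]),barrot(-72.1),5),(np.array([.482,.343,.002]),barrot(-72.1),3)],1)"
```

```text
[[-0.0, 0.0, -0.03, 0.001, -0.0004, 0.0342, 1], [-0.0, 0.01, -0.03, 0.001, -0.0004, 0.0343, 1], [-0.0, 0.0, -0.03, 0.001, -0.0003, 0.0342, 1], [-0.01, 0.01, -0.02, 0.0009, -0.0004, 0.0343, 1], [-0.0, 0.0, -0.03, 0.0009, -0.0004, 0.0342, 1], [-0.0, 0.0, 0.0, 0.0, 0.0, 0.0193, 1], [-0.0, 0.0, 0.0, 0.0, 0.0, 0.0194, 1], [-0.0, 0.0, 0.0, 0.0, 0.0, 0.0193, 1]]
```

Call:
{"fn": "apply_moves", "kwargs": {
  "moves": [
    [0, 0, -0.03, 0.001, -0.0004, 0.034, 1],
    [0, 0, -0.03, 0.001, -0.0004, 0.034, 1],
    [0, 0, -0.03, 0.001, -0.0004, 0.034, 1],
    [0, 0, -0.03, 0.001, -0.0004, 0.034, 1],
    [0, 0, -0.03, 0.001, -0.0004, 0.034, 1],
    [0, 0, 0, 0, 0, 0.02, 1],
    [0, 0, 0, 0, 0, 0.01, 1],
    [0, 0, 0, 0, 0, 0.005, 1]
  ]
}}

```text
clock: 19.75
tcp_pos: [0.484, 0.3444, 0.0274]
orientation: [-3.101, -0.489, -0.002]
contact_force: [-0.0, 0.1, -0.5]
grip_width: 0.0856
gripper_force: 0.0
```

```bash
python3 -c "
from h import *
where(); print(telemetry.get_obs()['tcp_pos'].round(4))"
```

```text
t 19.75 rack [285.   70.8  27.4] tilt 0.1 z.ey -0.0 y.ex -0.917 F(rack) [ 0.1  0.  -0.5] w 85.6 j [-0.45  0.63 -0.36  1.88  0.33  0.69 -2.26]
[0.484  0.3444 0.0274]
```

Call:
{"fn": "apply_moves", "kwargs": {
  "moves": [
    [0, 0, 0, -0.0015, 0.001, 0.01, 1],
    [0, 0, 0, 0, 0, 0.01, 1],
    [0, 0, 0, 0, 0, 0.005, 1],
    [0, 0, 0, 0, 0, 0, 0.5],
    [0, 0, 0, 0, 0, 0, 0],
    [0, 0, 0, 0, 0, 0, -0.3],
    [0, 0, 0, 0, 0, 0, -0.4],
    [0, 0, 0, 0, 0, 0, -0.4]
  ],
  "grip_force": 40
}}

```text
clock: 20.42
tcp_pos: [0.4826, 0.3432, 0.003]
orientation: [-3.1, -0.489, -0.003]
contact_force: [-0.0, -0.0, 3.8]
grip_width: 0.0393
gripper_force: 42.0
```

Call:
{"fn": "apply_moves", "kwargs": {
  "moves": [
    [0, 0, 0, 0, 0, 0, -0.4],
    [0, 0, 0, 0, 0, 0, -0.4],
    [0, 0, 0, 0, 0, -0.01, -0.4],
    [0, 0, 0, 0, 0, -0.02, -0.4],
    [0, 0, 0, 0, 0, -0.03, -0.4],
    [0, 0, 0, 0, 0, -0.035, -0.4],
    [0, 0, 0, 0, 0, -0.035, -0.4],
    [0, 0, 0, 0, 0, -0.035, -0.4]
  ]
}}

```text
clock: 21.08
tcp_pos: [0.4814, 0.3418, 0.1689]
orientation: [-3.102, -0.49, 0.001]
contact_force: [0.9, 0.3, -1.6]
grip_width: 0.0391
gripper_force: 41.4
```

```bash
python3 -c "
from h import *
where(); print(telemetry.get_obs()['tcp_pos'].round(4))
Q=barrot(np.degrees(YAW)-180)
plan([(np.array([.484,.34,.315]),barrot(-72.1),5),(rk(20,6,315),Q,11)],-0.4)"
```

```text
t 21.08 rack [282.2  73.1 168.9] tilt 0.1 z.ey 0.001 y.ex -0.916 F(rack) [ 0.4 -0.9 -1.6] w 39.1 j [-0.39  0.44 -0.43  1.8   0.22  0.95 -2.17]
[0.4814 0.3418 0.1689]
[[-0.0, 0.0, 0.0, 0.0004, 0.0005, -0.0292, -0.4], [-0.0, 0.0, 0.0, 0.0004, 0.0004, -0.0292, -0.4], [-0.01, 0.0, 0.0, 0.0004, 0.0005, -0.0292, -0.4], [-0.0, 0.0, 0.0, 0.0003, 0.0005, -0.0292, -0.4], [-0.01, 0.0, 0.01, 0.0004, 0.0004, -0.0293, -0.4], [0.0, 0.0, 0.36, -0.0041, 0.0241, 0.0, -0.4], [0.0, 0.0, 0.36, -0.0032, 0.0242, 0.0, -0.4], [0.0, 0.0, 0.36, -0.0023, 0.0243, 0.0, -0.4]]
[[0.0, 0.0, 0.36, -0.0014, 0.0244, 0.0, -0.4], [0.0, 0.0, 0.36, -0.0004, 0.0244, 0.0, -0.4], [0.0, 0.0, 0.35, 0.0005, 0.0244, 0.0, -0.4], [0.0, 0.0, 0.36, 0.0014, 0.0244, 0.0, -0.4], [0.0, 0.0, 0.35, 0.0023, 0.0243, 0.0, -0.4], [0.0, 0.0, 0.36, 0.0031, 0.0242, 0.0001, -0.4], [0.0, 0.0, 0.35, 0.0041, 0.024, 0.0, -0.4], [0.01, 0.0, 0.36, 0.0049, 0.0239, 0.0001, -0.4]]
```

Call:
{"fn": "apply_moves", "kwargs": {
  "moves": [
    [0, 0, 0, 0.0005, 0.0005, -0.03, -0.4],
    [0, 0, 0, 0.0005, 0.0005, -0.03, -0.4],
    [0, 0, 0, 0.0005, 0.0005, -0.03, -0.4],
    [0, 0, 0, 0, 0, -0.03, -0.4],
    [0, 0, 0, 0, 0, -0.03, -0.4],
    [0, 0, 0.36, -0.004, 0.024, 0, -0.4],
    [0, 0, 0.36, -0.003, 0.024, 0, -0.4],
    [0, 0, 0.36, -0.0025, 0.0245, 0, -0.4]
  ]
}}

```text
clock: 21.75
tcp_pos: [0.494, 0.268, 0.3178]
orientation: [-3.124, -0.313, -0.001]
contact_force: [0.2, -0.1, -1.1]
grip_width: 0.0393
gripper_force: 41.5
```

Call:
{"fn": "apply_moves", "kwargs": {
  "moves": [
    [0, 0, 0.36, -0.0015, 0.0245, 0, -0.4],
    [0, 0, 0.36, -0.0005, 0.0245, 0, -0.4],
    [0, 0, 0.35, 0.0005, 0.0245, 0, -0.4],
    [0, 0, 0.36, 0.0015, 0.0245, 0, -0.4],
    [0, 0, 0.35, 0.0025, 0.0245, 0, -0.4],
    [0, 0, 0.36, 0.003, 0.024, 0, -0.4],
    [0, 0, 0.35, 0.004, 0.024, 0, -0.4],
    [0, 0, 0.36, 0.005, 0.024, 0, -0.4]
  ]
}}

```text
clock: 22.42
tcp_pos: [0.5218, 0.0737, 0.3168]
orientation: [-3.136, 0.157, 0.001]
contact_force: [1.1, -0.5, -0.8]
grip_width: 0.0392
gripper_force: 41.4
```

```bash
python3 -c "
from h import *
where()
Q=barrot(np.degrees(YAW)-180)
plan([(rk(18,2,315),Q,2),(rk(18,2,140),Q,6),(rk(18,2,84),Q,5),(rk(18,2,74),Q,3)],-0.4)"
```

```text
t 22.42 rack [ 19.4   6.4 316.8] tilt 0.1 z.ey 0.001 y.ex -1.0 F(rack) [-0.4 -1.1 -0.8] w 39.2 j [-0.03  0.17 -0.26  1.78  0.05  1.19 -1.97]
[[-0.01, 0.0, -0.01, 0.0022, 0.0007, 0.0009, -0.4], [-0.01, 0.01, -0.0, 0.0022, 0.0007, 0.0009, -0.4], [0.0, -0.0, -0.0, -0.0, -0.0, 0.0292, -0.4], [0.0, -0.0, -0.0, -0.0, -0.0, 0.0292, -0.4], [0.0, -0.0, -0.0, -0.0, -0.0, 0.0292, -0.4], [0.0, -0.0, -0.0, -0.0, -0.0, 0.0291, -0.4], [0.0, -0.0, -0.0, -0.0, -0.0, 0.0292, -0.4], [0.0, -0.0, -0.0, -0.0, -0.0, 0.0291, -0.4]]
[[0.0, -0.0, -0.0, -0.0, -0.0, 0.0112, -0.4], [0.0, -0.0, -0.0, -0.0, -0.0, 0.0112, -0.4], [0.0, -0.0, -0.0, -0.0, -0.0, 0.0112, -0.4], [0.0, -0.0, -0.0, -0.0, -0.0, 0.0112, -0.4], [0.0, -0.0, -0.0, -0.0, -0.0, 0.0112, -0.4], [0.0, -0.0, -0.0, -0.0, -0.0, 0.0033, -0.4], [0.0, -0.0, -0.0, -0.0, -0.0, 0.0034, -0.4], [0.0, -0.0, -0.0, -0.0001, -0.0, 0.0033, -0.4]]
```

Call:
{"fn": "apply_moves", "kwargs": {
  "moves": [
    [0, 0, 0, 0.002, 0.0005, 0.001, -0.4],
    [0, 0, 0, 0.002, 0.0005, 0.001, -0.4],
    [0, 0, 0, 0, 0, 0.029, -0.4],
    [0, 0, 0, 0, 0, 0.029, -0.4],
    [0, 0, 0, 0, 0, 0.029, -0.4],
    [0, 0, 0, 0, 0, 0.029, -0.4],
    [0, 0, 0, 0, 0, 0.029, -0.4],
    [0, 0, 0, 0, 0, 0.029, -0.4]
  ]
}}

```text
clock: 23.08
tcp_pos: [0.526, 0.0755, 0.1396]
orientation: [-3.135, 0.15, -0.0]
contact_force: [-0.3, -0.6, -1.9]
grip_width: 0.0393
gripper_force: 41.5
```

Call:
{"fn": "apply_moves", "kwargs": {
  "moves": [
    [0, 0, 0, 0, 0, 0.011, -0.4],
    [0, 0, 0, 0, 0, 0.011, -0.4],
    [0, 0, 0, 0, 0, 0.011, -0.4],
    [0, 0, 0, 0, 0, 0.011, -0.4],
    [0, 0, 0, 0, 0, 0.011, -0.4],
    [0, 0, 0, 0, 0, 0, -0.4],
    [0, 0, 0, 0, 0, 0, -0.4],
    [0, 0, 0, 0, 0, 0, -0.4]
  ]
}}

```text
clock: 23.75
tcp_pos: [0.527, 0.0742, 0.0862]
orientation: [-3.135, 0.155, -0.002]
contact_force: [0.3, 0.0, -0.5]
grip_width: 0.0392
gripper_force: 41.4
```

```bash
python3 -c "
from h import *
where()"
```

```text
t 23.75 rack [20.4  1.3 86.2] tilt 0.1 z.ey -0.001 y.ex -1.0 F(rack) [ 0.1 -0.3 -0.5] w 39.2 j [-0.07  0.45 -0.24  2.01  0.15  0.7  -2.07]
```

Call:
{"fn": "apply_moves", "kwargs": {
  "moves": [
    [0, 0, 0, -0.0005, 0, 0.003, -0.4],
    [0, 0, 0, 0, 0, 0.003, -0.4],
    [0, 0, 0, 0, 0, 0.003, -0.4],
    [0, 0, 0, 0, 0, 0.002, -0.4],
    [0, 0, 0, 0, 0, 0.002, -0.4],
    [0, 0, 0, 0, 0, 0, -0.4],
    [0, 0, 0, 0, 0, 0, -0.4],
    [0, 0, 0, 0, 0, 0, -0.4]
  ]
}}

```text
clock: 24.42
tcp_pos: [0.526, 0.0741, 0.073]
orientation: [-3.136, 0.154, -0.0]
contact_force: [-2.2, -0.8, 5.4]
grip_width: 0.0389
gripper_force: 42.1
```

```bash
python3 -c "
from h import *
where()"
```

```text
t 24.42 rack [20.2  2.3 73. ] tilt 0.1 z.ey -0.0 y.ex -1.0 F(rack) [-1.   2.1  5.4] w 38.9 j [-0.07  0.47 -0.23  2.01  0.16  0.68 -2.07]
```

Call:
{"fn": "apply_moves", "kwargs": {
  "moves": [
    [0, 0, 0, 0, 0, 0, 0],
    [0, 0, 0, 0, 0, 0, 0.4],
    [0, 0, 0, 0, 0, 0, 0.4],
    [0, 0, 0, 0, 0, 0, 0.4],
    [0, 0, 0, 0, 0, -0.015, 0.4],
    [0, 0, 0, 0, 0, -0.025, 0.4],
    [0, 0, 0, 0, 0, -0.025, 0.4],
    [0, 0, 0, 0, 0, 0, 0.4]
  ]
}}

```text
clock: 25.08
tcp_pos: [0.5289, 0.0751, 0.1419]
orientation: [-3.134, 0.154, -0.012]
contact_force: [0.1, -0.0, -0.1]
grip_width: 0.06
gripper_force: 0.0
```

```bash
python3 -c "
from h import *
where()
plan([(rk(-45,2,137),tilt(0),16),(rk(-45,2,93),tilt(0),8)],0.8)"
```

```text
t 25.08 rack [ 21.4  -0.5 141.9] tilt 0.3 z.ey -0.007 y.ex -1.0 F(rack) [-0.  -0.1 -0.1] w 60.0 j [-0.05  0.36 -0.25  1.97  0.12  0.81 -2.04]
[[0.0, -0.01, -0.94, -0.0002, 0.0042, 0.0003, 0.8], [0.0, -0.01, -0.94, -0.0006, 0.0041, 0.0003, 0.8], [0.0, -0.0, -0.94, -0.001, 0.004, 0.0003, 0.8], [0.0, -0.01, -0.94, -0.0014, 0.0039, 0.0003, 0.8], [0.0, -0.0, -0.94, -0.0017, 0.0038, 0.0003, 0.8], [0.0, -0.01, -0.94, -0.0021, 0.0036, 0.0003, 0.8], [0.0, -0.0, -0.94, -0.0024, 0.0034, 0.0003, 0.8], [0.0, -0.0, -0.94, -0.0028, 0.0031, 0.0003, 0.8]]
[[0.0, -0.01, -0.93, -0.003, 0.0028, 0.0003, 0.8], [0.0, -0.0, -0.94, -0.0033, 0.0025, 0.0003, 0.8], [0.0, -0.01, -0.93, -0.0035, 0.0022, 0.0003, 0.8], [0.0, -0.0, -0.94, -0.0037, 0.0018, 0.0003, 0.8], [0.0, -0.01, -0.93, -0.0039, 0.0014, 0.0003, 0.8], [0.0, -0.0, -0.94, -0.004, 0.0011, 0.0003, 0.8], [0.01, -0.0, -0.93, -0.0042, 0.0006, 0.0003, 0.8], [0.0, -0.01, -0.94, -0.0042, 0.0003, 0.0002, 0.8]]
[[0.0, 0.0, 0.0, 0.0, -0.0, 0.0055, 0.8], [0.0, 0.0, 0.0, 0.0, -0.0, 0.0055, 0.8], [0.0, 0.0, 0.0, 0.0, -0.0, 0.0055, 0.8], [0.0, 0.0, 0.0, 0.0, -0.0, 0.0055, 0.8], [0.0, 0.0, 0.0, 0.0, -0.0, 0.0055, 0.8], [0.0, 0.0, 0.0, 0.0, -0.0, 0.0055, 0.8], [0.0, 0.0, 0.0, 0.0, -0.0, 0.0055, 0.8], [0.0, 0.0, 0.0, 0.0, -0.0, 0.0055, 0.8]]
```

Call:
{"fn": "apply_moves", "kwargs": {
  "moves": [
    [0, 0, -0.94, 0, 0.004, 0, 0.8],
    [0, 0, -0.94, -0.0005, 0.004, 0, 0.8],
    [0, 0, -0.94, -0.001, 0.004, 0, 0.8],
    [0, 0, -0.94, -0.0015, 0.004, 0, 0.8],
    [0, 0, -0.94, -0.0015, 0.004, 0, 0.8],
    [0, 0, -0.94, -0.002, 0.0035, 0, 0.8],
    [0, 0, -0.94, -0.0025, 0.0035, 0, 0.8],
    [0, 0, -0.94, -0.003, 0.003, 0, 0.8]
  ]
}}

```text
clock: 25.75
tcp_pos: [0.5215, 0.0411, 0.1372]
orientation: [-2.952, -1.068, -0.001]
contact_force: [0.2, -0.1, -0.1]
grip_width: 0.0772
gripper_force: 0.0
```

Call:
{"fn": "apply_moves", "kwargs": {
  "moves": [
    [0, 0, -0.94, -0.003, 0.003, 0, 0.8],
    [0, 0, -0.94, -0.0035, 0.0025, 0, 0.8],
    [0, 0, -0.94, -0.0035, 0.002, 0, 0.8],
    [0, 0, -0.94, -0.0035, 0.002, 0, 0.8],
    [0, 0, -0.94, -0.004, 0.0015, 0, 0.8],
    [0, 0, -0.94, -0.004, 0.001, 0, 0.8],
    [0, 0, -0.94, -0.004, 0.0005, 0, 0.8],
    [0, 0, -0.94, -0.004, 0, 0, 0.8]
  ]
}}

```text
clock: 26.42
tcp_pos: [0.5169, 0.0084, 0.1371]
orientation: [-2.317, -2.119, -0.003]
contact_force: [0.5, 0.3, 0.0]
grip_width: 0.0769
gripper_force: 0.0
```

```bash
python3 -c "
from h import *
where()
plan([(rk(-45,2,74),tilt(0),8),(rk(-15,2,74),tilt(0),8)],0.8)
grab_frame('scene')
for n in ('bar','tile'):
    for d in silhouettes(n,'scene')[:1]: print(n,d['p'],d['extent'])
"
```

```text
t 26.42 rack [-46.1   4.9 137.1] tilt 0.1 z.ey 0.0 y.ex 0.01 F(rack) [ 0.3 -0.4  0. ] w 76.9 j [ 0.34  0.4  -0.58  1.99  0.28  0.84 -0.48]
[[-0.0, -0.0, 0.01, 0.0001, 0.0004, 0.0079, 0.8], [-0.0, -0.0, 0.01, 0.0001, 0.0004, 0.0079, 0.8], [-0.0, -0.0, 0.01, 0.0001, 0.0004, 0.0079, 0.8], [-0.0, -0.0, 0.01, 0.0001, 0.0003, 0.0079, 0.8], [-0.0, -0.01, 0.01, 0.0001, 0.0004, 0.0079, 0.8], [-0.0, -0.0, 0.01, 0.0001, 0.0003, 0.0079, 0.8], [-0.0, -0.01, 0.02, 0.0002, 0.0004, 0.0078, 0.8], [-0.0, -0.0, 0.01, 0.0001, 0.0003, 0.0079, 0.8]]
[[-0.0, -0.0, 0.0, 0.0038, 0.0, -0.0, 0.8], [-0.0, -0.0, 0.0, 0.0037, 0.0, -0.0, 0.8], [-0.0, -0.0, 0.0, 0.0038, 0.0, -0.0, 0.8], [-0.0, -0.0, 0.0, 0.0037, 0.0, -0.0, 0.8], [-0.0, -0.0, 0.0, 0.0038, 0.0, -0.0, 0.8], [-0.0, -0.0, 0.0, 0.0037, 0.0, -0.0, 0.8], [-0.0, -0.0, 0.0, 0.0038, 0.0, -0.0, 0.8], [-0.0, -0.0, 0.0, 0.0037, 0.0, -0.0, 0.8]]
bar 0.9 [365.4, 178.6, 53.3, 43.1]
tile 0.93 [387.5, 146.2, 50.2, 70.1]
```

Call:
{"fn": "apply_moves", "kwargs": {
  "moves": [
    [0, 0, 0.01, 0, 0, 0.008, 0.8],
    [0, 0, 0.01, 0, 0, 0.008, 0.8],
    [0, 0, 0.01, 0, 0, 0.008, 0.8],
    [0, 0, 0.01, 0, 0, 0.008, 0.8],
    [0, 0, 0.01, 0, 0, 0.008, 0.8],
    [0, 0, 0.01, 0, 0, 0.008, 0.8],
    [0, 0, 0.02, 0, 0, 0.008, 0.8],
    [0, 0, 0.02, 0, 0, 0.007, 0.8]
  ]
}}

```text
clock: 27.23
tcp_pos: [0.5168, 0.0085, 0.0735]
orientation: [-2.334, -2.101, -0.002]
contact_force: [0.7, -0.1, -0.4]
grip_width: 0.0769
gripper_force: 0.0
```

Call:
{"fn": "apply_moves", "kwargs": {
  "moves": [
    [0, 0, 0, 0.005, 0, 0, 0.8],
    [0, 0, 0, 0.005, 0, 0, 0.8],
    [0, 0, 0, 0.005, 0, 0, 0.8],
    [0, 0, 0, 0.005, 0, 0, 0.8],
    [0, 0, 0, 0.005, 0, 0, 0.8],
    [0, 0, 0, 0.004, 0, 0, 0.8],
    [0, 0, 0, 0.003, 0, 0, 0.8],
    [0, 0, 0, 0.003, 0, 0, 0.8]
  ]
}}

```text
clock: 27.9
tcp_pos: [0.5208, 0.0437, 0.0748]
orientation: [-2.334, -2.102, -0.003]
contact_force: [0.0, 1.2, -0.7]
grip_width: 0.0769
gripper_force: 0.3
```

```bash
python3 -c "
from h import *
where()"
```

```text
t 27.9 rack [-10.6   4.4  74.8] tilt 0.1 z.ey -0.0 y.ex -0.006 F(rack) [ 1.2  0.1 -0.7] w 76.9 j [ 0.22  0.49 -0.53  2.02  0.37  0.72 -0.64]
```

Call:
{"fn": "apply_moves", "kwargs": {
  "moves": [
    [0, 0, -0.05, 0.003, 0, 0, 0.8],
    [0, 0, 0, 0.003, 0, 0, 0.8],
    [0, 0, 0, 0.003, 0, 0, 0.8],
    [0, 0, 0, 0.003, 0, 0, 0.8],
    [0, 0, 0, 0.003, 0, 0, 0.8],
    [0, 0, 0, 0.003, 0, 0, 0.8],
    [0, 0, 0, 0.003, 0, 0, 0.8],
    [0, 0, 0, 0.003, 0, 0, 0.8]
  ]
}}

```text
clock: 28.57
tcp_pos: [0.5231, 0.0674, 0.0746]
orientation: [-2.328, -2.107, -0.002]
contact_force: [-0.8, -1.3, 0.3]
grip_width: 0.0771
gripper_force: 0.4
```

Call:
{"fn": "apply_moves", "kwargs": {
  "moves": [
    [0, 0, 0, 0.0015, 0, 0, 0.8],
    [0, 0, 0, 0.0015, 0, 0, 0.8],
    [0, 0, 0, 0.0015, 0, 0, 0.8],
    [0, 0, 0, 0.001, 0, 0, 0.8],
    [0, 0, 0, 0.001, 0, 0, 0.8],
    [0, 0, 0, 0.001, 0, 0, 0.8],
    [0, 0, 0, 0.0005, 0, 0, 0.8],
    [0, 0, 0, 0, 0, 0, 0.8]
  ]
}}

```text
clock: 29.23
tcp_pos: [0.5238, 0.074, 0.0746]
orientation: [-2.329, -2.107, -0.0]
contact_force: [-0.8, -4.9, 2.7]
grip_width: 0.0769
gripper_force: 2.5
```

```bash
python3 -c "
from h import *
where()"
```

```text
t 29.23 rack [19.9  4.5 74.6] tilt 0.0 z.ey 0.0 y.ex -0.001 F(rack) [-4.9  0.3  2.7] w 76.9 j [ 0.16  0.5  -0.53  2.    0.37  0.73 -0.69]
```

Call:
{"fn": "apply_moves", "kwargs": {
  "moves": [
    [0, 0, 0, 0.001, 0, 0, 0.8],
    [0, 0, 0, 0.001, 0, 0, 0.8],
    [0, 0, 0, 0.001, 0, 0, 0.8],
    [0, 0, 0, 0, 0, 0, 0.8],
    [0, 0, 0, -0.003, 0, 0, 0.8],
    [0, 0, 0, -0.01, 0, 0, 0.8],
    [0, 0, 0, -0.015, 0, 0, 0.8],
    [0, 0, 0, -0.015, 0, 0, 0.8]
  ]
}}

```text
clock: 29.9
tcp_pos: [0.5199, 0.0355, 0.0746]
orientation: [-2.326, -2.109, -0.004]
contact_force: [-0.1, 0.4, 0.2]
grip_width: 0.0768
gripper_force: 0.0
```

Call:
{"fn": "apply_moves", "kwargs": {
  "moves": [
    [0, 0, 0, -0.01, 0, -0.01, 0.8],
    [0, 0, 0, -0.01, 0, -0.02, 0.8],
    [0, 0, 0, -0.02, 0, -0.03, 0.8],
    [0, 0, 0, -0.03, 0, -0.025, 0.8],
    [0, 0, 0, -0.035, 0, -0.02, 0.8],
    [0, 0, 0, -0.035, 0, -0.02, 0.8],
    [0, 0, 0, -0.035, 0, -0.01, 0.8],
    [0, 0, 0, 0, 0, 0, 0.8]
  ]
}}

```text
clock: 30.57
tcp_pos: [0.5025, -0.1478, 0.2114]
orientation: [2.337, 2.093, 0.002]
contact_force: [-0.6, -0.5, -1.0]
grip_width: 0.077
gripper_force: 0.0
```

```bash
python3 -c "
from h import *
where()
t=grab_frame('top'); s=grab_frame('scene')
def W(x,y,z): return rk(x,y,z)
cv2.imwrite('pics/s7.png',np.hstack([cv2.resize(s[90:230,320:460],(400,400),interpolation=2),cv2.resize(t[130:220,230:320],(400,400),interpolation=2)]))
for d in silhouettes('bar','scene')[:1]:
    k=max(cv2.findContours(d['mask'].astype(np.uint8),0,1)[0],key=cv2.contourArea); print(d['p'],d['extent'])
grab_frame('top')
for n,z in (('bar',.098),('jar',.1),('pot',.1)):
    for d in silhouettes(n,'top')[:1]:
        k=max(cv2.findContours(d['mask'].astype(np.uint8),0,1)[0],key=cv2.contourArea)
        Q=np.array([torack(at_z('top',u,v,z))[:2] for u,v in k[:,0]],np.float32); print(n,d['p'],cv2.minAreaRect(Q),d['extent'])
"
```

```text
t 30.57 rack [-203.     3.8  211.4] tilt -0.1 z.ey -0.004 y.ex -0.011 F(rack) [-0.5  0.5 -1. ] w 77.0 j [ 0.63  0.3  -0.55  1.91  0.19  0.98 -0.12]
0.9 [371.3, 169.7, 61.2, 44.2]
bar 0.94 ((53.6674919128418, 7.1256103515625), (178.3690643310547, 43.32205581665039), 89.697265625) [266.1, 174.3, 23.1, 62.5]
jar 0.61 ((-405.48724365234375, 22.52935028076172), (81.98844909667969, 62.56977081298828), 25.759883880615234) [423.8, 201.3, 32.3, 25.0]
pot 0.97 ((279.574462890625, -145.4612274169922), (77.36260223388672, 119.79423522949219), 41.32184600830078) [195.4, 110.9, 38.9, 35.8]
```

View pics/s7.png

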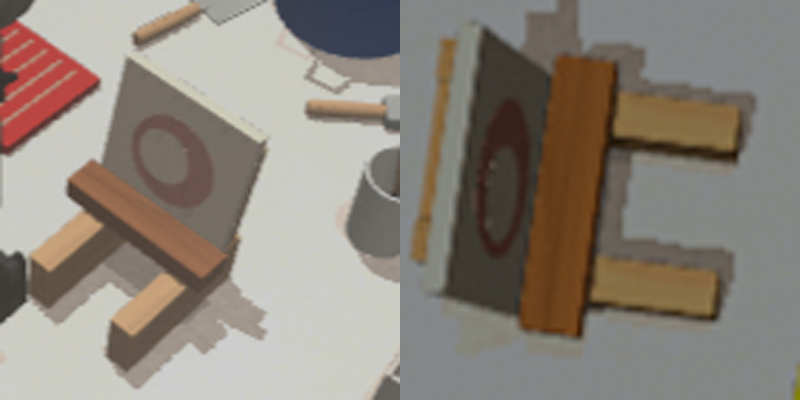

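```bash
python3 -c "
from h import *
print(order.hand_in())"
```

```text
the job is handed in; nothing more can be done
None
```

I handed in the job at about 31 s: the last camera view showed the tile standing square against the back rest, with the bar flat across both rails and snug against its foot. The gripper was clear, and the bystanders were not touched during the run. The judge returned no score.

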